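# Blow the dust off polished stones in the dust box

## Task

Take the lid off the dust box, gather every polished stone from the felt mat into the box, handling them gently (pinch each lightly, and lower it to the box floor rather than dropping it, or its polish is spoilt), and put the lid back on so that it sits fully home. Only then squeeze the trigger of the air gun clamped to the box fully, keep it squeezed for about three seconds, and let it go. Leave the stones in the covered box and leave the other things on the bench alone.

Things in the scene. Friction and masses are not known exactly. Their poses are not given: they have to be found in the camera images.
- dustbox: grey painted steel open-topped dust box, fixed to the bench, 118 mm (its x) by 220 mm (its y) by 64 mm high, walls and floor 4 mm thick (inside 110 x 212 mm, 60 mm deep). Origin at the centre of its underside on the bench, z up. An air gun is clamped to its +x side and is part of it
- box_floor (a point): centre of the upper face of the dust box's inner floor, 60 mm below the rim; axes as the box
- lid: loose aluminium lid: plate 124 (x) x 226 (y) x 6 mm, under it a locating plug 100 x 202 x 8 mm (5 mm play all round inside the box). Origin at the centre of the plug's underside, plate top 14 mm above it. Starts fully home on the box, origin then 52 mm above box_floor. About 0.3 kg. May lie anywhere on the bench while off
- lid_handle (a point): centre of the top edge of the lid's wooden handle, an upright rib 14 mm thick (x), 90 mm long (y), 32 mm high on the middle of the plate; 46 mm above the lid's origin; axes as the lid
- gun_grip (a point): point on the air gun beyond the box's +x wall, 135 mm from the box centre, 56 mm above the bench; axes as the box. The gun runs along y. Fixed grip: steel bar 24 mm high from x -16 to +4 mm of this point. To be pinched from above across x: grip and trigger are 50 mm wide together at rest, 32 mm squeezed and then centred on this point; 38 mm of free space beneath them
- trigger (a joint): black trigger lever, 10 mm thick, 20 mm high, on the grip's +x side; outer face at x +34 mm of gun_grip at rest, +16 mm squeezed. Value: angle about its upright hinge (75 mm to -y of gun_grip): 0 at rest, 0.24 fully squeezed. Sprung: about 4 N at that point to start, 8 N to be full; springs back by itself
- stone1: polished whitish marble stone, a rounded dome, one of 2 to 4 alike (absent: None): 48 mm across at the belt 13 to 25 mm up, 40 mm tall, flat foot 38 mm across, about 0.15 kg; stands on the mat. Origin at the centre of the foot, z up. Brittle polish: a pinch of up to about 15 N by the two fingers is safe, 8 N carries it; spoilt by a drop of 2 cm or more or by pressing it down with over 25 N
- stone2: polished whitish marble stone, a rounded dome, one of 2 to 4 alike (absent: None): 48 mm across at the belt 13 to 25 mm up, 40 mm tall, flat foot 38 mm across, about 0.15 kg; stands on the mat. Origin at the centre of the foot, z up. Brittle polish: a pinch of up to about 15 N by the two fingers is safe, 8 N carries it; spoilt by a drop of 2 cm or more or by pressing it down with over 25 N
- stone3: polished whitish marble stone, a rounded dome, one of 2 to 4 alike (absent: None): 48 mm across at the belt 13 to 25 mm up, 40 mm tall, flat foot 38 mm across, about 0.15 kg; stands on the mat. Origin at the centre of the foot, z up. Brittle polish: a pinch of up to about 15 N by the two fingers is safe, 8 N carries it; spoilt by a drop of 2 cm or more or by pressing it down with over 25 N
- stone4: polished whitish marble stone, a rounded dome, one of 2 to 4 alike (absent: None): 48 mm across at the belt 13 to 25 mm up, 40 mm tall, flat foot 38 mm across, about 0.15 kg; stands on the mat. Origin at the centre of the foot, z up. Brittle polish: a pinch of up to about 15 N by the two fingers is safe, 8 N carries it; spoilt by a drop of 2 cm or more or by pressing it down with over 25 N
- mat: dark grey felt mat, fixed, 220 (x) by 230 (y) by 3 mm, origin under its centre; the stones start on it
- bottle: bystander: amber glass jar with black cap, 52 mm across, 110 mm high, origin under its centre; leave alone
- bench_block: bystander: round steel bench block, 72 mm across, 26 mm high, origin under its centre; leave alone
- burnisher: bystander: burnishing tool like a screwdriver with a dark wooden handle, 170 mm long, lying on the bench; leave alone
Things that resemble listed ones, but are neither listed nor needed, are in the scene too. Leave any brown or red look-alike of the stone3 alone. Leave any blue look-alike of the stone4 alone.

How it is judged:
By the outcome, as a careful person would: the job done as asked, in the order asked, and still so for the second after the job is handed in, with the robot touching nothing.
Of stone1, stone2, stone3, stone4 only 2 to 4 are there at a start; the rules pass over those that are not, and their reading is None.
At some moment in a run one of stone1, stone2, stone3, stone4, lid may be knocked a few centimetres aside while the robot is not near it.
It also fails if it takes over 210 s, if anything falls off the work surface, if the arm or the gripper's body presses on something with over 40 N, if the wrist force passes 120 N, or if a joint passes its speed limit or range.

## Robot

A 6-joint arm with a two-finger parallel gripper is mounted at the origin on the work surface. World frame = base frame: x ahead of the robot, y to its left, z up, the work surface at z = 0. Lengths are in mm, angles in rad, forces in N, time in s.
With the tool pointing down it reaches from about 350 to 775 mm from the base axis. Payload 7.3 kg.
Tool frame: the origin (TCP) lies at the very end of the fingers, on their centre line; the grasp point (between the pads) lies 19 mm behind it; z points along the fingers, y is the line along which they close (so a half turn about z gives the same grasp; the last joint's range is limited). The gripper opens to 92 mm and grips with 3 to 60 N. Pads are 19 mm wide; open, the fingers measure 130 mm over their backs; the gripper's body (75 mm by 190 mm) begins 47 mm behind the grasp point.
Start: joints at [1.08, 0.342, 1.524, -0, 1.275, -0.146], TCP at [177.441, 494.125, 226.741] pointing down, gripper open.
Joint ranges: [-2.53, 2.53], [-0.77, 2.02], [0.04, 2.7], [-1, 4.14], [0.28, 2.66], [-3.11, 3.11]. Speed limits (rad/s): [2.57, 2.57, 3.14, 3.14, 3.14, 3.14].

## Interface

Orientations are given as [roll, pitch, yaw] about the fixed x, y, z axes, in that order (R = Rz(yaw) Ry(pitch) Rx(roll)).
In Python, from plant import get_obs, optics, ticket, finder gives the robot as it stands.
- The arm moves only by the tool send_rows, never from a script. Its arguments are lists of equal length, an entry for each row: "offset": the shift along the tool's x, y, z scaled (see below), a list of three; "delta_rot": the turn, a rotation vector about the tool's x, y, z scaled (see below), a list of three. In form: {"offset": [[dx, dy, dz], ...], "delta_rot": [[rx, ry, rz], ...]}. A call has 1 to 8 rows; each row is the pose to reach, as a shift and turn from the pose commanded when the call began, along the tool's axes at that moment, turning the shorter way round; what a row does not reach only later rows make up. The controller multiplies each number of a shift by 120 mm and each number of a turn by 360 degrees. A row lasts 1/8 s, in which the tool goes at most 62.5 mm and 10.7 degrees, less where a joint would pass 70% of its speed; a pose out of reach is approached as far as the arm can. A call with a number of a shift or a turn outside -1 to 1 is refused whole. A call with a gripper value outside its range is refused whole. "grip" is the opening, from 0 (shut) to 1 (fully open), set as the call begins (left out, the last holds). The fingers move at their own pace and stop on an object; the grip force is fixed at half the most. Time passes only in rows, so rows that repeat a pose let the fingers close. It gives the time, the measured TCP pose, the force, the opening and the grip force at its end, in the units of the state.
- get_obs(): the state, without advancing time (a new reading comes with each control period).
- optics.capture(name): name is "scene" or "top" or "wrist"; returns the picture (480x640x3 uint8, red, green, blue); there is no depth.
- optics.get_calibration(name): a dict with "fx", "fy", "cx", "cy" (pixels), "world_from_camera" (4x4, takes a point from camera to world coordinates). Camera axes: x right, y down, z forward; pixel columns grow to the right and rows downward; lengths in mm; the calibration is good to about 2 mm. The wrist camera is an equidistant fisheye: a pixel r from the principal point sees the ray r / f radians off the axis. A picture is of the moment at which its call begins: read the wrist's pose just before it. get_calibration takes no time and is no camera call; for the wrist camera it gives the pose at the moment of the call.
- ticket.close_job(): hands the job in; it is judged then, once.
Trained networks look in the newest picture that a camera, given by its name, has taken for a name from the list of things; names that differ only in an ending like _2 or _b are one class to them, and where a whole thing is asked for, a point or a joint stands for the part that bears it (a point fixed in the world has none). Each returns a list of dicts, best first, with "confidence" (0 to 1); they miss things now and then, are a little off and sometimes report something else, mostly with a low value. They report only what shows in the picture. A call takes as long as a camera call. They do not tell look-alikes from the thing itself.
- finder.boxes_of(target, camera): "box" ([left, top, right, bottom] in pixels, round what is visible of it).
- finder.silhouettes(target, camera): "region" (480x640 bool, what is visible of it) and "box" ([left, top, right, bottom] in pixels, round what is visible of it).
- finder.pinpoint(target, camera): "uv" ([column, row] in pixels: a listed point, or the origin of a listed thing).
The state is a dict: "time": time; "joint_positions": joint angles; "dq": joint speeds; "tau": joint torques, N m; "tool_pos": TCP position; "tcp_rot": TCP orientation; "contact_force": force on the tool from outside, world axes, zero at the start; "moment": the same for the moment, N m; "grip_width": finger opening in mm; "finger_force": force on a finger pad.
Only numpy, scipy, OpenCV 4.12 (cv2) and the standard library are available. Lean on these libraries where they do the work, as an engineer would, in place of code of your own. Each camera call takes 0.05 s, during which the arm holds its last target. There are 200 camera calls.

## Working session

There is one attempt and no reset: what is moved stays moved. The work goes in short steps, Python scripts to look and compute and a tool call to move; the robot and the scene stay as the last step left them, time stands still between calls to the robot, and variables do not carry over. Pictures are saved under pics/ and viewed, at most 14 in all, crops included, and the job is handed in when it is done.

Besides the shell and the picture viewer there is one more tool, called after "Emit:" by a JSON object that holds its "name" and its "arguments", one argument or row to a line. send_rows: Moves the arm, as the interface text tells. Its arguments: {"type":"object","properties":{"offset":{"type":"array"},"delta_rot":{"type":"array"},"grip":{"type":"number"}},"required":["offset","delta_rot"]}

```bash
mkdir -p pics; ls; python3 - <<'E'
from plant import get_obs, optics, ticket, finder
import cv2, numpy as np
print(get_obs())
for c in ["scene","top"]:
    im=optics.capture(c); cv2.imwrite(f"pics/{c}0.png",im[:,:,::-1])
    k=optics.get_calibration(c); print(c,{a:np.round(b,3).tolist() for a,b in k.items()})
    for t in ["stone1","dustbox","lid","lid_handle","gun_grip","trigger","mat","box_floor","bottle"]:
        print(t,[(np.round(d["uv"],1).tolist(),round(d["confidence"],2)) for d in finder.pinpoint(t,c)])
E
```

```text
pics
{'time': 0.0, 'joint_positions': array([ 1.07994998e+00,  3.42757758e-01,  1.52501386e+00,  3.75336462e-06,
        1.27533099e+00, -1.45988755e-01]), 'dq': array([-9.50612701e-04, -1.55627308e-03,  1.16685345e-03,  4.89521935e-04,
        1.10266622e-03, -8.29104112e-05]), 'tau': array([-3.59577016e-04, -4.31243455e+01, -2.44218367e+01,  7.17697316e-02,
        5.57684444e-02, -5.84697295e-05]), 'tool_pos': array([177.27210214, 493.75703719, 226.02785123]), 'tcp_rot': array([-3.14009929e+00, -2.23204304e-04,  2.79673380e+00]), 'contact_force': array([-0.82428148, -0.9260769 ,  0.34583314]), 'moment': array([ 0.03717839, -0.01052162, -0.01362394]), 'finger_force': 0.0, 'grip_width': 91.56563798550023}
scene {'fx': 465.886, 'fy': 465.886, 'cx': 319.6, 'cy': 236.75, 'world_from_camera': [[0.624, 0.645, -0.441, 938.431], [0.781, -0.509, 0.361, -286.303], [0.009, -0.57, -0.822, 795.492], [0.0, 0.0, 0.0, 1.0]]}
stone1 [([410.5, 198.6], 0.94), ([358.2, 228.3], 0.85), ([407.3, 289.9], 0.83), ([465.4, 223.5], 0.68), ([417.5, 252.2], 0.64), ([190.6, 300.5], 0.38)]
dustbox [([200.1, 318.4], 0.64)]
lid [([190.8, 299.8], 0.78), ([368.0, 191.4], 0.61)]
lid_handle [([185.5, 287.9], 0.75)]
gun_grip [([247.5, 352.8], 0.6)]Traceback (most recent call last):
  File "<stdin>", line 8, in <module>
ValueError: it knows: bench_block, bottle, box_floor, burnisher, dustbox, gun_grip, lid, lid_handle, mat, stone
```

```bash
python3 - <<'E'
from plant import get_obs, optics, ticket, finder
import cv2, numpy as np
for c in ["top"]:
    im=optics.capture(c); cv2.imwrite(f"pics/{c}0.png",im[:,:,::-1])
    k=optics.get_calibration(c); print(c,{a:np.round(b,3).tolist() for a,b in k.items()})
    for t in ["stone1","dustbox","lid","lid_handle","gun_grip","mat","box_floor","bottle"]:
        print(t,[(np.round(d["uv"],1).tolist(),round(d["confidence"],2)) for d in finder.pinpoint(t,c)])
E
```

```text
top {'fx': 490.313, 'fy': 490.313, 'cx': 319.536, 'cy': 241.799, 'world_from_camera': [[0.073, -0.973, 0.221, 358.123], [-0.997, -0.07, 0.021, -5.95], [-0.005, -0.222, -0.975, 1122.253], [0.0, 0.0, 0.0, 1.0]]}
stone1 [([189.5, 205.1], 0.9), ([245.5, 210.7], 0.77), ([203.3, 252.4], 0.7), ([427.7, 288.9], 0.63), ([262.1, 266.3], 0.6), ([279.7, 202.1], 0.55)]
dustbox []
lid [([426.6, 285.9], 0.59)]
lid_handle [([428.0, 283.8], 0.63), ([201.6, 255.1], 0.23)]
gun_grip [([416.9, 229.1], 0.91)]
mat [([227.8, 288.0], 0.85)]
box_floor []
bottle [([329.0, 184.3], 0.89), ([226.7, 288.3], 0.68), ([326.5, 331.0], 0.43)]
```

View pics/scene0.png

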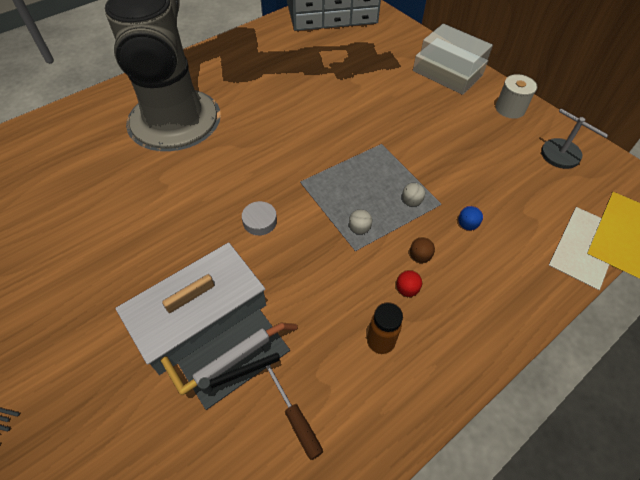

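View pics/top0.png

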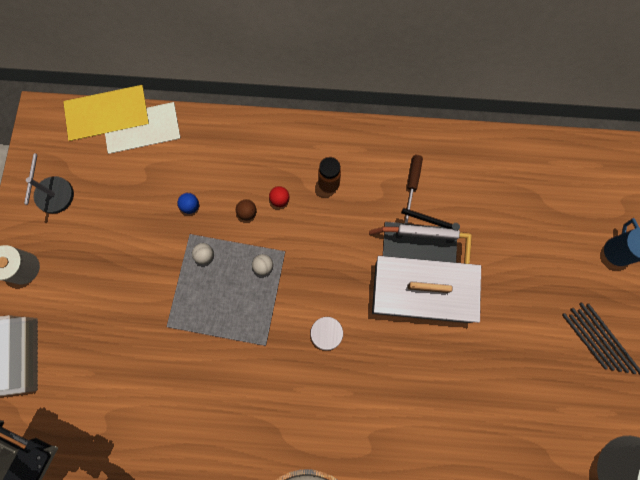

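The pictures show two whitish stones on the mat, at top (203,252) and (262,266), or scene (414,193) and (360,221). The lidded box with the gun on its far side is at top (428,288). The red, brown and blue balls are look-alikes.

```bash
cat > h.py <<'E'
from plant import get_obs, optics, ticket, finder
import cv2, numpy as np
from scipy.spatial.transform import Rotation as Rn
def ray(c,uv,k=None):
    k=k or optics.get_calibration(c); T=np.array(k["world_from_camera"])
    d=np.array([(uv[0]-k["cx"])/k["fx"],(uv[1]-k["cy"])/k["fy"]])
    if c=="wrist":
        r=np.linalg.norm(d); v=np.r_[d/max(r,1e-9)*np.sin(r),np.cos(r)]
    else: v=np.r_[d,1]
    v=T[:3,:3]@v; return T[:3,3],v/np.linalg.norm(v)
def atz(c,uv,z,k=None):
    p,v=ray(c,uv,k); return p+v*(z-p[2])/v[2]
def tri(rays):
    A=0;b=0
    for p,v in rays:
        M=np.eye(3)-np.outer(v,v); A=A+M; b=b+M@p
    x=np.linalg.solve(A,b); return x,max(np.linalg.norm((np.eye(3)-np.outer(v,v))@(x-p)) for p,v in rays)
def proj(c,X,k=None):
    k=k or optics.get_calibration(c); T=np.array(k["world_from_camera"]); q=T[:3,:3].T@(np.array(X)-T[:3,3])
    if c=="wrist":
        r=np.hypot(q[0],q[1]); a=np.arctan2(r,q[2]); s=q[:2]/max(r,1e-9)*a
    else: s=q[:2]/q[2]
    return np.array([s[0]*k["fx"]+k["cx"],s[1]*k["fy"]+k["cy"]])
def move(target,yaw,roll=np.pi,pitch=0.0):
    """offset & delta_rot (scaled) from measured pose to target TCP pose, tool straight down"""
    o=get_obs(); R0=Rn.from_euler("xyz",o["tcp_rot"]); R1=Rn.from_euler("xyz",[roll,pitch,yaw])
    d=R0.inv().apply(np.array(target)-o["tool_pos"]); rv=(R0.inv()*R1).as_rotvec()
    print("dist mm",np.round(d,1),"offset",np.round(d/120,4).tolist(),"rot",np.round(rv/(2*np.pi),4).tolist(), "n rows>=",max(np.linalg.norm(d)/62.5,np.degrees(np.linalg.norm(rv))/10.7))
E
python3 - <<'E'
from h import *
P=lambda n,x:print(n,np.round(x,1).tolist())
for n,a,b in [("handle",(428,283.8),(185.5,287.9)),("gun",(416.9,229.1),(247.5,352.8)),("sA",(203.3,252.4),(410.5,198.6)),("sB",(262.1,266.3),(358.2,228.3))]:
    x,e=tri([ray("top",a),ray("scene",b)]); P(n,np.r_[x,e])
# lid region corners
for t,c in [("lid","top"),("lid","scene"),("stone1","top"),("stone1","scene"),("lid_handle","top"),("dustbox","top"),("dustbox","scene"),("gun_grip","top")]:
    if t in("lid",) or True: optics.capture(c)
    for d in finder.silhouettes(t,c)[:6]:
        m=d["region"].astype(np.uint8); cs,_=cv2.findContours(m,0,2); r=cv2.minAreaRect(max(cs,key=cv2.contourArea))
        P((t,c,round(d["confidence"],2),d["region"].sum()),np.r_[d["box"],cv2.boxPoints(r).ravel()])
E
```

```text
handle [513.8, -220.0, 107.1, 4.2]
gun [646.9, -199.3, 49.2, 0.8]
sA [563.3, 280.8, 11.3, 4.0]
sB [544.3, 145.3, -4.3, 2.4]
('lid', 'top', 0.72, np.int64(5907)) [377.0, 258.4, 479.3, 322.9, 372.4, 312.0, 377.4, 255.3, 483.6, 264.7, 478.5, 321.4]
('lid', 'scene', 0.72, np.int64(8452)) [114.3, 240.5, 264.7, 362.4, 111.7, 309.9, 230.2, 234.1, 265.1, 288.8, 146.6, 364.5]
('stone1', 'top', 0.91, np.int64(344)) [233.8, 200.9, 257.7, 222.8, 236.0, 199.0, 256.0, 199.0, 256.0, 219.0, 236.0, 219.0]
('stone1', 'top', 0.78, np.int64(313)) [252.9, 253.8, 270.5, 275.0, 253.0, 254.0, 271.0, 254.0, 271.0, 273.0, 253.0, 273.0]
('stone1', 'top', 0.77, np.int64(326)) [269.1, 185.6, 287.2, 209.4, 269.0, 186.0, 288.0, 186.0, 288.0, 206.0, 269.0, 206.0]
('stone1', 'top', 0.66, np.int64(317)) [177.2, 196.0, 197.3, 216.0, 174.5, 202.5, 188.0, 189.0, 202.0, 203.0, 188.5, 216.5]
('stone1', 'top', 0.61, np.int64(346)) [191.6, 244.0, 213.5, 265.0, 192.0, 243.0, 213.0, 243.0, 213.0, 262.0, 192.0, 262.0]
('stone1', 'scene', 0.79, np.int64(347)) [400.9, 186.2, 423.0, 204.7, 403.0, 185.0, 423.0, 185.0, 423.0, 204.0
[... 455 characters left out ...]
, 296.9, 396.0, 271.0, 421.0, 271.0, 421.0, 296.0, 396.0, 296.0]
('stone1', 'scene', 0.59, np.int64(459)) [348.4, 209.9, 370.7, 231.7, 348.0, 209.0, 371.0, 209.0, 371.0, 233.0, 348.0, 233.0]
('lid_handle', 'top', 0.88, np.int64(6026)) [369.6, 255.3, 480.0, 320.9, 372.3, 312.7, 377.2, 255.0, 483.7, 264.0, 478.9, 321.7]
('dustbox', 'top', 0.88, np.int64(3405)) [371.9, 208.3, 471.1, 320.8, 366.9, 255.1, 371.0, 205.1, 473.9, 213.5, 469.8, 263.5]
('dustbox', 'scene', 0.93, np.int64(7936)) [151.8, 290.8, 294.7, 410.9, 149.8, 362.8, 267.5, 282.6, 307.3, 341.1, 189.6, 421.2]
('gun_grip', 'top', 0.92, np.int64(3458)) [367.4, 206.6, 471.3, 323.2, 366.4, 253.4, 372.4, 204.0, 475.0, 216.3, 469.1, 265.7]
```

```bash
python3 - <<'E'
from h import *
c=np.array([[372.4,312],[377.4,255.3],[483.6,264.7],[478.5,321.4]])
w=np.array([atz("top",p,70)[:2] for p in c]); print(np.round(w,1).tolist(), w.mean(0), np.linalg.norm(w-np.roll(w,-1,0),axis=1))
e=w[1]-w[2]+w[0]-w[3]; yaw=np.arctan2(e[1],e[0])-np.pi/2; print("box yaw",yaw)
for z in (15,25):
  for n,p in [("sA",(202.5,254.5)),("sB",(262,264.5))]: print(n,z,atz("top",p,z).round(1))
for n,p in [("sA",(412,195.4)),("sB",(359.5,220.8))]: print("scene",n,atz("scene",p,22).round(1))
for n,p,z in [("block",(327,333),26),("bottle",(329,190),0),("rods",(563,310),0),("mat",(227.8,288),3),("handleL",(412,286),102),("handleR",(452,288),102)]: print(n,atz("top",p,z).round(1))
R0=Rn.from_euler("xyz",get_obs()["tcp_rot"]); print("tool axes",R0.as_matrix().round(2).tolist())
k=optics.get_calibration("wrist"); T=np.array(k["world_from_camera"]); print(T.round(2).tolist(),k["fx"],k["cx"],k["cy"])
for y in (yaw+np.pi/2,yaw-np.pi/2): move([514,-215,230],y)
E
```

```text
[[451.9, -107.1], [575.7, -111.9], [571.5, -343.1], [448.5, -332.2]] [ 511.90729119 -223.58354743] [123.88677443 231.21390716 123.53774635 225.16447528]
box yaw -0.016699368615093135
sA 15 [559.9 284.5  15. ]
sB 15 [546.5 145.3  15. ]
sA 25 [558.1 281.9  25. ]
sB 25 [544.8 144.   25. ]
scene sA [562.5 278.   22. ]
scene sB [543.6 143.7  22. ]
block [402.7 -14.   26. ]
bottle [741.7   4.6   0. ]
rods [ 494.1 -544.9    0. ]
mat [488.4 219.8   3. ]
handleL [ 509.  -183.8  102. ]
handleR [ 510.8 -267.1  102. ]
tool axes [[-0.94, 0.34, 0.0], [0.34, 0.94, 0.0], [-0.0, 0.0, -1.0]]
[[0.34, 0.91, 0.26, 108.6], [0.94, -0.32, -0.09, 518.56], [0.0, 0.27, -0.96, 385.15], [0.0, 0.0, 0.0, 1.0]] 371.64829954431775 313.3482594883312 230.0350032119703
dist mm [-556.4 -553.6   -3.3] offset [-4.637, -4.6134, -0.0275] rot [0.0, -0.0, 0.1978] n rows>= 12.558960057068841
dist mm [-556.4 -553.6   -3.3] offset [-4.637, -4.6134, -0.0275] rot [0.0, 0.0, -0.3022] n rows>= 12.558960057068841
```

Emit:
{"name": "send_rows", "arguments": {
  "offset": [
    [-0.23,-0.23,0],
    [-0.46,-0.46,0],
    [-0.7,-0.7,0],
    [-0.93,-0.92,0]
  ],
  "delta_rot": [
    [0,0,0],
    [0,0,0],
    [0,0,0],
    [0,0,0]
  ]
}}

```text
time: 2.05
tool_pos: [245.6, 351.3, 226.9]
tcp_rot: [3.141, 0.0, 2.797]
contact_force: [0.3, -0.1, 0.4]
grip_width: 91.7
finger_force: 0.0
```

Emit:
{"name": "send_rows", "arguments": {
  "offset": [
    [-0.23,-0.23,0],
    [-0.46,-0.46,0],
    [-0.7,-0.7,0],
    [-0.93,-0.92,0]
  ],
  "delta_rot": [
    [0,0,0],
    [0,0,0],
    [0,0,0],
    [0,0,0]
  ]
}}

```text
time: 2.55
tool_pos: [313.3, 209.7, 227.0]
tcp_rot: [3.141, 0.001, 2.797]
contact_force: [0.4, 0.3, 0.3]
grip_width: 91.9
finger_force: 0.0
```

Emit:
{"name": "send_rows", "arguments": {
  "offset": [
    [-0.23,-0.23,0],
    [-0.46,-0.46,0],
    [-0.7,-0.7,0],
    [-0.93,-0.92,0]
  ],
  "delta_rot": [
    [0,0,0],
    [0,0,0],
    [0,0,0],
    [0,0,0]
  ]
}}

```text
time: 3.05
tool_pos: [381.1, 68.0, 226.9]
tcp_rot: [3.141, 0.001, 2.797]
contact_force: [0.1, -0.2, 0.3]
grip_width: 91.9
finger_force: 0.0
```

Emit:
{"name": "send_rows", "arguments": {
  "offset": [
    [-0.23,-0.23,0],
    [-0.46,-0.46,0],
    [-0.7,-0.7,0],
    [-0.93,-0.92,0]
  ],
  "delta_rot": [
    [0,0,0],
    [0,0,0],
    [0,0,0],
    [0,0,0]
  ]
}}

```text
time: 3.55
tool_pos: [448.8, -73.8, 226.8]
tcp_rot: [3.141, 0.0, 2.796]
contact_force: [0.6, 0.7, 0.4]
grip_width: 91.9
finger_force: 0.0
```

Emit:
{"name": "send_rows", "arguments": {
  "offset": [
    [-0.2,-0.2,0],
    [-0.4,-0.4,0],
    [-0.6,-0.6,0],
    [-0.75,-0.75,0],
    [-0.92,-0.92,0],
    [-0.92,-0.92,0],
    [-0.92,-0.92,0],
    [-0.92,-0.92,0]
  ],
  "delta_rot": [
    [0,0,0.028],
    [0,0,0.056],
    [0,0,0.085],
    [0,0,0.113],
    [0,0,0.141],
    [0,0,0.17],
    [0,0,0.198],
    [0,0,0.198]
  ]
}}

```text
time: 4.55
tool_pos: [514.9, -213.7, 226.6]
tcp_rot: [-3.141, -0.0, 1.554]
contact_force: [0.1, 0.7, -0.5]
grip_width: 91.8
finger_force: 0.0
```

```bash
cat >> h.py <<'E'
def shot(c,name,targets=()):
    k=optics.get_calibration(c); im=optics.capture(c); cv2.imwrite(f"pics/{name}.png",im[:,:,::-1])
    for t in targets: print(t,[(np.round(d["uv"],1).tolist(),round(d["confidence"],2)) for d in finder.pinpoint(t,c)])
    return im,k
E
python3 - <<'E'
from h import *
im,k=shot("wrist","w1",["lid_handle","lid","gun_grip"])
np.save("k1.npy",k,allow_pickle=True)
print(np.array(k["world_from_camera"]).round(2).tolist())
print([proj("wrist",p,k).round(0) for p in [(511,-183,102),(511,-267,102),(511,-223,102)]])
E
```

```text
lid_handle [([310.4, 235.8], 0.95), ([522.9, 15.2], 0.74)]
lid [([311.0, 223.3], 0.87)]
gun_grip [([454.7, 196.9], 0.61), ([308.2, 233.9], 0.29)]
[[1.0, -0.02, -0.0, 516.02], [-0.02, -0.96, -0.27, -140.88], [-0.0, 0.27, -0.96, 385.02], [0.0, 0.0, 0.0, 1.0]]
[array([308., 183.]), array([310., 284.]), array([309., 233.])]
```

View pics/w1.png

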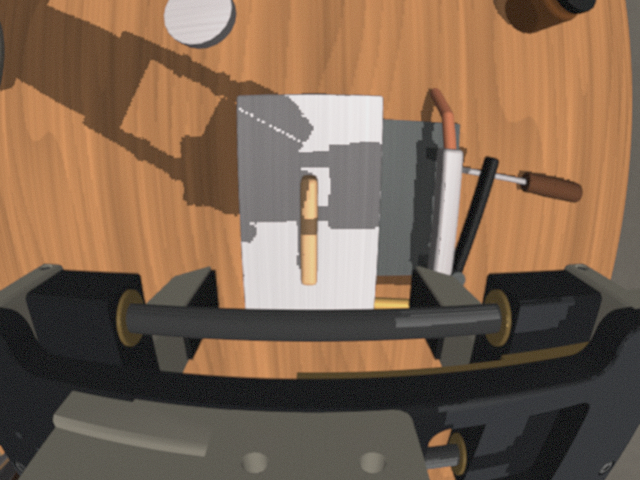

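The wrist view shows the handle from (309,178) to (309,285), where my projection put it. The lid's far corners are at (238,96) and (382,97), and the gun is on the right.

```bash
python3 - <<'E'
from h import *
k=np.load("k1.npy",allow_pickle=True).item(); im=cv2.imread("pics/w1.png").astype(int)
a=atz("wrist",(238,95.5),70,k);b=atz("wrist",(382.5,96.5),70,k);print(a,b,np.arctan2(b[1]-a[1],b[0]-a[0]),(a+b)/2,np.linalg.norm(a-b))
# edges along rows: left/right lid edges, handle edges (brown = R-B large)
for r in (150,180,250,290,300):
    s=im[r,:,2]-im[r,:,0]; w=s<40
    xs=np.where(w[225:395])[0]+225; L,Rr=xs.min(),xs.max()+1
    l=atz("wrist",(L,r),70,k); q=atz("wrist",(Rr,r),70,k)
    h=[x for x in range(290,330) if s[x]>45]
    print(r,L,Rr,l[:2].round(1),q[:2].round(1),((l+q)/2)[:2].round(1), (atz("wrist",(min(h),r),102,k)[:2].round(1),atz("wrist",(max(h)+1,r),102,k)[:2].round(1)) if h else None)
print(atz("wrist",(309.5,177),102,k),atz("wrist",(309.5,286),102,k))
for d in (0,): x,e=tri([ray("wrist",(310.4,235.8),k),ray("top",(428,283.8)),ray("scene",(185.5,287.9))]);print("handle tri",x,e)
E
```

```text
[ 452.88328517 -110.55254977   70.        ] [ 574.63440727 -113.61568607   70.        ] -0.025153692226385138 [ 513.75884622 -112.08411792   70.        ] 121.78964872595363
150 237 395 [ 450.5 -157.4] [ 585.6 -159.4] [ 518.  -158.4] None
180 238 395 [ 450.1 -183.5] [ 586.1 -185.5] [ 518.1 -184.5] (array([ 508.9, -180.5]), array([ 518.1, -180.7]))
250 242 395 [ 449.6 -247.2] [ 588.5 -249.5] [ 519.1 -248.4] (array([ 504.5, -237. ]), array([ 517.4, -237.2]))
290 244 375 [ 448.3 -287.1] [ 571.6 -288.9] [ 509.9 -288. ] None
300 245 374 [ 448.3 -297.7] [ 571.1 -299.4] [ 509.7 -298.6] None
[ 512.434063   -178.23676722  102.        ] [ 510.72670539 -268.80573514  102.        ]
handle tri [ 513.44384726 -220.97112982  108.31943845] 5.425873408350833
```

Emit:
{"name": "send_rows", "arguments": {
  "offset": [
    [-0.04,-0.015,0.27],
    [-0.08,-0.028,0.54],
    [-0.08,-0.028,0.8],
    [-0.08,-0.028,0.8]
  ],
  "delta_rot": [
    [0,0,0.001],
    [0,0,0.001],
    [0,0,0.001],
    [0,0,0.001]
  ],
  "grip": 0.5
}}

```text
time: 5.25
tool_pos: [510.0, -222.3, 128.8]
tcp_rot: [-3.137, -0.003, 1.548]
contact_force: [-0.2, 0.2, 0.7]
grip_width: 56.7
finger_force: 0.0
```

```bash
python3 - <<'E'
from h import *
k1=np.load("k1.npy",allow_pickle=True).item()
im,k=shot("wrist","w2",["lid_handle"]); cv2.imwrite("pics/w2c.png",im[60:420,130:500,::-1])
print([proj("wrist",p,k).round(0) for p in [(512.4,-178.3,102),(510.7,-268.8,102)]], get_obs()["tool_pos"])
d=finder.pinpoint("lid_handle","wrist")[0]["uv"]
print(tri([ray("wrist",(310.4,235.8),k1),ray("wrist",d,k)]))
E
```

```text
lid_handle [([310.5, 271.6], 0.67)]
[array([316., 185.]), array([317., 341.])] [ 511.83686224 -223.3132371   131.60387274]
(array([ 510.26872478, -225.45094527,  100.51676125]), np.float64(2.0050308822885228))
```

View pics/w2c.png

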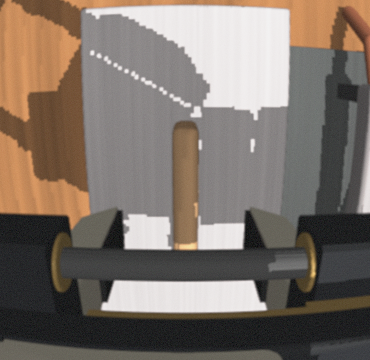

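The handle sits midway between the fingers at about (316,185–310). Its triangulated height is 100.5 mm, close to the listed 102. I'll go down and close.

Emit:
{"name": "send_rows", "arguments": {
  "offset": [
    [0,0,0.15],
    [0,0,0.3],
    [0,0,0.45],
    [0,0,0.45]
  ],
  "delta_rot": [
    [0,0,0],
    [0,0,0],
    [0,0,0],
    [0,0,0]
  ]
}}

```text
time: 5.9
tool_pos: [511.4, -223.1, 77.1]
tcp_rot: [-3.142, -0.0, 1.547]
contact_force: [-0.2, -1.3, 0.1]
grip_width: 46.0
finger_force: 0.0
```

Emit:
{"name": "send_rows", "arguments": {
  "offset": [
    [0,0,0],
    [0,0,0],
    [0,0,0],
    [0,0,0],
    [0,0,0],
    [0,0,0]
  ],
  "delta_rot": [
    [0,0,0],
    [0,0,0],
    [0,0,0],
    [0,0,0],
    [0,0,0],
    [0,0,0]
  ],
  "grip": 0.14
}}

```text
time: 6.65
tool_pos: [511.2, -223.2, 77.0]
tcp_rot: [-3.141, 0.0, 1.547]
contact_force: [-2.6, 0.9, 4.7]
grip_width: 13.8
finger_force: 30.0
```

Emit:
{"name": "send_rows", "arguments": {
  "offset": [
    [0,0,0],
    [0,0,0]
  ],
  "delta_rot": [
    [0,0,0],
    [0,0,0]
  ],
  "grip": 0.1
}}

```text
time: 6.9
tool_pos: [511.2, -223.2, 77.0]
tcp_rot: [-3.141, 0.0, 1.547]
contact_force: [-3.7, -1.0, 5.7]
grip_width: 13.5
finger_force: 30.0
```

Emit:
{"name": "send_rows", "arguments": {
  "offset": [
    [0,0,0],
    [0,0,0]
  ],
  "delta_rot": [
    [0,0,0],
    [0,0,0]
  ],
  "grip": 0.15
}}

```text
time: 7.15
tool_pos: [511.2, -223.1, 77.0]
tcp_rot: [-3.141, 0.0, 1.547]
contact_force: [-3.2, -0.3, 5.7]
grip_width: 13.8
finger_force: 13.1
```

Emit:
{"name": "send_rows", "arguments": {
  "offset": [
    [0,0,0],
    [0,0,0]
  ],
  "delta_rot": [
    [0,0,0],
    [0,0,0]
  ],
  "grip": 0.147
}}

```text
time: 7.4
tool_pos: [511.2, -223.1, 77.0]
tcp_rot: [-3.141, 0.0, 1.547]
contact_force: [-3.0, 0.5, 4.9]
grip_width: 13.8
finger_force: 29.1
```

Emit:
{"name": "send_rows", "arguments": {
  "offset": [
    [0,0,0],
    [0,0,0]
  ],
  "delta_rot": [
    [0,0,0],
    [0,0,0]
  ],
  "grip": 0.144
}}

```text
time: 7.65
tool_pos: [511.2, -223.2, 77.0]
tcp_rot: [-3.141, 0.0, 1.547]
contact_force: [-3.6, -0.5, 4.9]
grip_width: 13.6
finger_force: 30.0
```

Grip force is about 5.3 N per 0.001 of command below contact. I can use that to pinch the stones lightly. Now I'll lift the lid.

Emit:
{"name": "send_rows", "arguments": {
  "offset": [
    [0,0,-0.06],
    [0,0,-0.12],
    [0,0,-0.22],
    [0,0,-0.35],
    [0,0,-0.5],
    [0,0,-0.5]
  ],
  "delta_rot": [
    [0,0,0],
    [0,0,0],
    [0,0,0],
    [0,0,0],
    [0,0,0],
    [0,0,0]
  ],
  "grip": 0.14
}}

```text
time: 8.4
tool_pos: [512.4, -223.7, 138.8]
tcp_rot: [3.138, 0.002, 1.547]
contact_force: [-0.3, -0.5, -2.9]
grip_width: 13.9
finger_force: 30.0
```

Emit:
{"name": "send_rows", "arguments": {
  "offset": [
    [-0.02,-0.25,0],
    [-0.04,-0.5,0],
    [-0.06,-0.75,0],
    [-0.06,-0.95,0],
    [-0.06,-0.95,0]
  ],
  "delta_rot": [
    [0,0,0],
    [0,0,0],
    [0,0,0],
    [0,0,0],
    [0,0,0]
  ]
}}

```text
time: 9.02
tool_pos: [395.9, -227.2, 136.5]
tcp_rot: [-3.141, -0.001, 1.545]
contact_force: [0.2, -0.1, -2.9]
grip_width: 13.5
finger_force: 30.0
```

Emit:
{"name": "send_rows", "arguments": {
  "offset": [
    [0,-0.15,0],
    [0,-0.27,0.2],
    [0,-0.27,0.4],
    [0,-0.27,0.6],
    [0,-0.27,0.75],
    [0,-0.27,0.85],
    [0,-0.27,0.9],
    [0,-0.27,0.9]
  ],
  "delta_rot": [
    [0,0,0],
    [0,0,0],
    [0,0,0],
    [0,0,0],
    [0,0,0],
    [0,0,0],
    [0,0,0],
    [0,0,0]
  ]
}}

```text
time: 10.02
tool_pos: [365.1, -226.8, 28.6]
tcp_rot: [-3.142, -0.0, 1.547]
contact_force: [0.3, -0.1, -2.3]
grip_width: 13.5
finger_force: 30.0
```

Emit:
{"name": "send_rows", "arguments": {
  "offset": [
    [0,0,0.02],
    [0,0,0.04],
    [0,0,0.058],
    [0,0,0.064],
    [0,0,0.064]
  ],
  "delta_rot": [
    [0,0,0],
    [0,0,0],
    [0,0,0],
    [0,0,0],
    [0,0,0]
  ]
}}

```text
time: 10.65
tool_pos: [364.8, -226.8, 21.0]
tcp_rot: [3.142, -0.0, 1.546]
contact_force: [0.2, 0.3, -3.1]
grip_width: 13.8
finger_force: 30.0
```

Emit:
{"name": "send_rows", "arguments": {
  "offset": [
    [0,0,0.008],
    [0,0,0.014],
    [0,0,0.014]
  ],
  "delta_rot": [
    [0,0,0],
    [0,0,0],
    [0,0,0]
  ]
}}

```text
time: 11.02
tool_pos: [364.9, -226.8, 20.9]
tcp_rot: [3.141, 0.001, 1.547]
contact_force: [-4.6, 3.3, 20.2]
grip_width: 13.8
finger_force: 30.0
```

Emit:
{"name": "send_rows", "arguments": {
  "offset": [
    [0,0,0],
    [0,0,0],
    [0,0,0],
    [0,0,-0.15],
    [0,0,-0.4],
    [0,0,-0.7],
    [0,0,-1.0]
  ],
  "delta_rot": [
    [0,0,0],
    [0,0,0],
    [0,0,0],
    [0,0,0],
    [0,0,0],
    [0,0,0],
    [0,0,0]
  ],
  "grip": 0.5
}}

```text
time: 11.9
tool_pos: [364.6, -226.6, 140.2]
tcp_rot: [-3.141, -0.0, 1.546]
contact_force: [0.7, -0.6, 0.8]
grip_width: 46.0
finger_force: 0.0
```

Emit:
{"name": "send_rows", "arguments": {
  "offset": [
    [0.15,0,-0.25],
    [0.3,0,-0.5],
    [0.55,0,-0.75],
    [0.8,0,-0.75]
  ],
  "delta_rot": [
    [0,0,0],
    [0,0,0],
    [0,0,0],
    [0,0,0]
  ]
}}

```text
time: 12.4
tool_pos: [368.1, -130.6, 231.2]
tcp_rot: [3.138, 0.002, 1.546]
contact_force: [0.1, 0.1, -0.5]
grip_width: 45.6
finger_force: 0.0
```

Emit:
{"name": "send_rows", "arguments": {
  "offset": [
    [0.3,0.15,0],
    [0.6,0.3,0],
    [0.9,0.45,0],
    [1,0.5,0]
  ],
  "delta_rot": [
    [0,0,0],
    [0,0,0],
    [0,0,0],
    [0,0,0]
  ]
}}

```text
time: 12.9
tool_pos: [430.5, -10.8, 229.1]
tcp_rot: [-3.141, -0.0, 1.549]
contact_force: [0.3, -0.5, -0.4]
grip_width: 46.1
finger_force: 0.0
```

Emit:
{"name": "send_rows", "arguments": {
  "offset": [
    [0.3,0.15,0],
    [0.6,0.3,0],
    [0.9,0.45,0],
    [1,0.5,0]
  ],
  "delta_rot": [
    [0,0,0],
    [0,0,0],
    [0,0,0],
    [0,0,0]
  ]
}}

```text
time: 13.4
tool_pos: [493.4, 107.0, 228.9]
tcp_rot: [-3.141, 0.0, 1.548]
contact_force: [0.6, -0.5, -0.4]
grip_width: 45.9
finger_force: 0.0
```

Emit:
{"name": "send_rows", "arguments": {
  "offset": [
    [0.25,0.15,0],
    [0.5,0.3,0],
    [0.75,0.45,0],
    [0.85,0.55,0],
    [0.85,0.55,0],
    [0.85,0.55,0],
    [0.85,0.55,0],
    [0.85,0.55,0]
  ],
  "delta_rot": [
    [0,0,0.029],
    [0,0,0.058],
    [0,0,0.087],
    [0,0,0.116],
    [0,0,0.145],
    [0,0,0.174],
    [0,0,0.203],
    [0,0,0.231]
  ]
}}

```text
time: 14.4
tool_pos: [561.3, 205.0, 229.1]
tcp_rot: [3.141, 0.001, 0.088]
contact_force: [-0.3, 0.1, -0.1]
grip_width: 45.9
finger_force: 0.0
```

Emit:
{"name": "send_rows", "arguments": {
  "offset": [
    [0,0,0],
    [0,0,0],
    [0,0,0]
  ],
  "delta_rot": [
    [0,0,0.019],
    [0,0,0.019],
    [0,0,0.019]
  ],
  "grip": 0.8
}}

```text
time: 14.78
tool_pos: [561.4, 205.8, 229.3]
tcp_rot: [3.141, 0.0, -0.023]
contact_force: [0.1, -0.0, -0.5]
grip_width: 70.8
finger_force: 0.0
```

```bash
python3 - <<'E'
from h import *
im,k=shot("wrist","w3",["stone1","mat"]); np.save("k3.npy",k,allow_pickle=True)
im2,kt=shot("top","top1",["box_floor","dustbox","lid_handle","gun_grip"])
c=np.vstack([im2[:300,330:530],im2[:0,330:530]]); cv2.imwrite("pics/both.png",np.hstack([im[:420],cv2.resize(im2[190:400,340:500],(320,420),interpolation=cv2.INTER_CUBIC)])[:,:,::-1][:, 80:880])
print(get_obs()["tool_pos"],get_obs()["tcp_rot"])
for p in [(560,281,20),(545,144,20)]: print(proj("wrist",p,k))
E
```

```text
stone1 [([243.1, 200.6], 0.82), ([390.2, 57.9], 0.82), ([371.1, 210.1], 0.7), ([319.9, 91.9], 0.68), ([191.5, 93.4], 0.58), ([620.9, 234.3], 0.25)]
mat [([302.1, 264.2], 0.74), ([612.2, 55.6], 0.17)]
box_floor [([423.6, 292.8], 0.69)]
dustbox [([422.3, 291.3], 0.75)]
lid_handle [([420.9, 355.5], 0.56)]
gun_grip [([414.2, 227.4], 0.67)]
[561.38910721 206.62557974 229.3263835 ] [-3.14153986e+00  7.74506837e-05 -2.39186286e-02]
[239.70680367 203.99780355]
[373.74078259 215.31682537]
```

View pics/both.png

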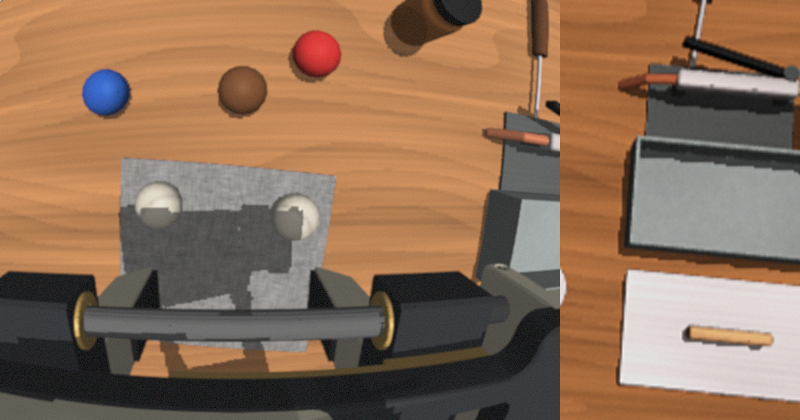

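The wrist view, with this crop's 80 px shift, shows the two white stones at full-frame (239,204) and (376,217), where predicted. The box is open and the lid lies flat nearer the robot. Next I'll refine the stone and box positions.

```bash
python3 - <<'E'
from h import *
k=np.load("k3.npy",allow_pickle=True).item()
optics.capture("wrist"); optics.capture("top"); optics.capture("scene")
cent={}
for c in ("wrist","top","scene"):
    kk=k if c=="wrist" else None; cent[c]=[]
    img=cv2.imread("pics/w3.png") if c=="wrist" else cv2.imread("pics/top1.png") if c=="top" else cv2.imread("pics/scene0.png")
    for d in finder.silhouettes("stone1",c):
        m=d["region"]; 
        if m.sum()>6000: continue
        col=img[m].mean(0); ys,xs=np.where(m)
        if col.max()-col.min()>45: continue
        uv=((xs.min()+xs.max())/2,(ys.min()+ys.max())/2); cent[c].append(uv)
        print(c,np.round(uv,1),m.sum(),atz(c,uv,21,kk).round(1))
for g in [(558,281),(546,143)]:
    rs=[]
    for c in cent:
        kk=k if c=="wrist" else None
        best=min(cent[c],key=lambda u:np.linalg.norm(atz(c,u,21,kk)[:2]-g)) if cent[c] else None
        if best is not None and np.linalg.norm(atz(c,best,21,kk)[:2]-g)<25: rs.append(ray(c,best,kk))
    if len(rs)>1: print("tri",len(rs),tri(rs))
# box overlay
im=cv2.imread("pics/top1.png"); S=4; x0,y0,x1,y1=360,205,490,345
cr=cv2.resize(im[y0:y1,x0:x1],None,fx=S,fy=S,interpolation=cv2.INTER_CUBIC)
def loop(cx,cy,yaw,hx,hy,z,col):
    R=np.array([[np.cos(yaw),-np.sin(yaw)],[np.sin(yaw),np.cos(yaw)]])
    P=[proj("top",np.r_[[cx,cy]+R@[a*hx,b*hy],z]) for a,b in((1,1),(1,-1),(-1,-1),(-1,1))]
    cv2.polylines(cr,[np.int32([((p-[x0,y0]+.5)*S) for p in P])],True,col,1)
loop(511.6,-223.5,-.022,59,110,64,(0,0,255)); loop(511.6,-223.5,-.022,55,106,64,(0,255,255)); loop(511.6,-223.5,-.022,55,106,4,(0,255,0))
cv2.imwrite("pics/ov.png",cr)
E
```

```text
wrist [239. 205.] 1740 [559.2 281.6  21. ]
wrist [376. 217.] 1815 [543.4 141.8  21. ]
top [262. 264.] 353 [546.7 144.6  21. ]
top [233.5 291.5] 5017 [479.4 202.5  21. ]
scene [360.5 220.5] 496 [543.8 146.4  21. ]
scene [413.5 194. ] 410 [561.2 284.1  21. ]
tri 2 (array([560.96910058, 281.79602232,  23.2591997 ]), np.float64(1.480266464975136))
tri 3 (array([545.68315906, 143.35046785,  26.66155863]), np.float64(1.0079822930594962))
```

View pics/ov.png

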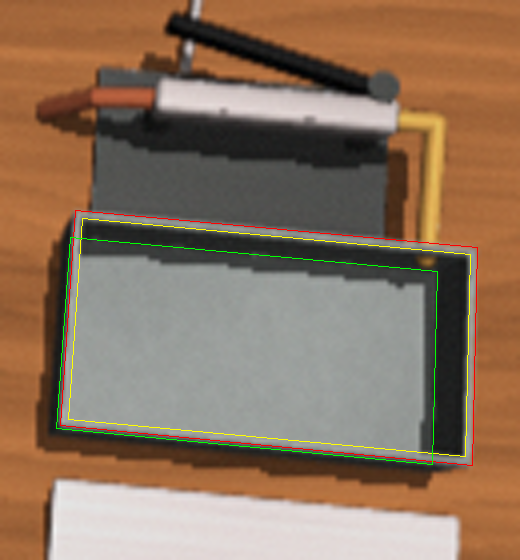

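The rim overlay matches within about 1–2 mm, so the box centre is (511.6,-223.5) with yaw -0.022. Stone A is at about (560,282) and B at about (545,143). I'll go over A.

Emit:
{"name": "send_rows", "arguments": {
  "offset": [
    [-0.01,-0.25,0.2],
    [-0.03,-0.5,0.45],
    [-0.03,-0.626,0.75],
    [-0.03,-0.626,1.0],
    [-0.03,-0.626,1.0]
  ],
  "delta_rot": [
    [0,0,0],
    [0,0,0],
    [0,0,0],
    [0,0,0],
    [0,0,0]
  ]
}}

```text
time: 16.1
tool_pos: [558.1, 281.4, 106.9]
tcp_rot: [3.14, 0.005, -0.024]
contact_force: [-0.1, 0.2, 0.1]
grip_width: 73.4
finger_force: 0.0
```

Emit:
{"name": "send_rows", "arguments": {
  "offset": [
    [0,0,0.2],
    [0,0,0.35],
    [0,0,0.35],
    [0,0,0.35]
  ],
  "delta_rot": [
    [0,0,0],
    [0,0,0],
    [0,0,0],
    [0,0,0]
  ]
}}

```text
time: 16.6
tool_pos: [560.3, 281.9, 68.4]
tcp_rot: [-3.141, -0.001, -0.024]
contact_force: [0.2, -0.1, -0.0]
grip_width: 73.4
finger_force: 0.0
```

```bash
python3 - <<'E'
from h import *
im,k=shot("wrist","w4",["stone1"]); print(get_obs()["tool_pos"])
for d in finder.silhouettes("stone1","wrist"):
    m=d["region"]; col=im[m].mean(0); ys,xs=np.where(m); uv=((xs.min()+xs.max())/2,(ys.min()+ys.max())/2)
    print(np.round(uv,1),m.sum(),col.round(0),d["box"],atz("wrist",uv,22,k).round(1))
print(proj("wrist",(560,281.7,22),k),proj("wrist",(560,281.7,43),k))
cv2.imwrite("pics/w4c.png",im[100:400,100:560,::-1])
E
```

```text
stone1 [([448.0, 70.8], 0.91), ([509.4, 262.0], 0.71), ([224.8, 63.1], 0.7), ([313.7, 247.5], 0.66), ([539.5, 28.3], 0.61)]
[560.34227642 281.96273915  68.49544515]
[313.  255.5] 5518 [134. 129. 119.] [273.8, 211.3, 353.7, 296.8] [560.2 281.9  22. ]
[459.5  64. ] 5296 [110.  72.  48.] [417.8, 25.6, 501.3, 107.0] [671.9 195.7  22. ]
[218.5  54. ] 5771 [ 56.  91. 169.] [174.0, 11.1, 264.0, 97.2] [678.1 331.5  22. ]
[313.42586384 255.7442097 ] [313.389877   268.98884888]
```

View pics/w4c.png

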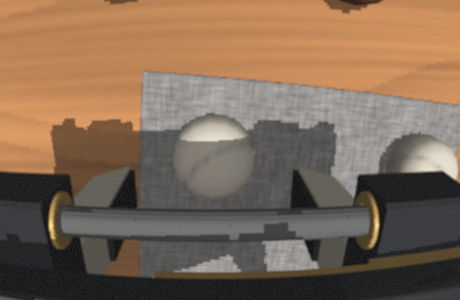

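Stone A is centred between the fingers, at full-frame (313,255). I'll go down and close in small steps.

Emit:
{"name": "send_rows", "arguments": {
  "offset": [
    [0,0,0.15],
    [0,0,0.32],
    [0,0,0.45],
    [0,0,0.515],
    [0,0,0.515]
  ],
  "delta_rot": [
    [0,0,0],
    [0,0,0],
    [0,0,0],
    [0,0,0],
    [0,0,0]
  ]
}}

```text
time: 17.38
tool_pos: [559.5, 281.7, 4.9]
tcp_rot: [3.141, 0.001, -0.024]
contact_force: [-0.5, 0.5, 0.5]
grip_width: 73.2
finger_force: 0.0
```

Emit:
{"name": "send_rows", "arguments": {
  "offset": [
    [0,0,0],
    [0,0,0],
    [0,0,0],
    [0,0,0],
    [0,0,0],
    [0,0,0]
  ],
  "delta_rot": [
    [0,0,0],
    [0,0,0],
    [0,0,0],
    [0,0,0],
    [0,0,0],
    [0,0,0]
  ],
  "grip": 0.53
}}

```text
time: 18.12
tool_pos: [559.7, 281.8, 5.6]
tcp_rot: [-3.141, -0.0, -0.024]
contact_force: [-0.2, -0.3, -0.2]
grip_width: 48.6
finger_force: 0.0
```

Emit:
{"name": "send_rows", "arguments": {
  "offset": [
    [0,0,0],
    [0,0,0],
    [0,0,0]
  ],
  "delta_rot": [
    [0,0,0],
    [0,0,0],
    [0,0,0]
  ],
  "grip": 0.5215
}}

```text
time: 18.5
tool_pos: [559.7, 281.9, 5.6]
tcp_rot: [-3.141, -0.0, -0.024]
contact_force: [-0.9, 0.1, 0.1]
grip_width: 47.5
finger_force: 0.5
```

Emit:
{"name": "send_rows", "arguments": {
  "offset": [
    [0,0,0],
    [0,0,0]
  ],
  "delta_rot": [
    [0,0,0],
    [0,0,0]
  ],
  "grip": 0.52
}}

```text
time: 18.75
tool_pos: [559.7, 281.8, 5.6]
tcp_rot: [-3.141, -0.0, -0.024]
contact_force: [-1.4, 1.4, -0.8]
grip_width: 47.8
finger_force: 1.2
```

Emit:
{"name": "send_rows", "arguments": {
  "offset": [
    [0,0,0],
    [0,0,0]
  ],
  "delta_rot": [
    [0,0,0],
    [0,0,0]
  ],
  "grip": 0.5187
}}

```text
time: 19.0
tool_pos: [559.7, 281.8, 5.6]
tcp_rot: [-3.141, -0.0, -0.024]
contact_force: [-0.0, 1.4, -0.2]
grip_width: 47.3
finger_force: 2.9
```

Emit:
{"name": "send_rows", "arguments": {
  "offset": [
    [0,0,0],
    [0,0,0]
  ],
  "delta_rot": [
    [0,0,0],
    [0,0,0]
  ],
  "grip": 0.517
}}

```text
time: 19.25
tool_pos: [559.7, 281.8, 5.6]
tcp_rot: [-3.141, -0.0, -0.024]
contact_force: [0.2, 0.5, 0.2]
grip_width: 47.8
finger_force: 5.8
```

Emit:
{"name": "send_rows", "arguments": {
  "offset": [
    [0,0,0],
    [0,0,0]
  ],
  "delta_rot": [
    [0,0,0],
    [0,0,0]
  ],
  "grip": 0.5153
}}

```text
time: 19.5
tool_pos: [559.7, 281.8, 5.6]
tcp_rot: [-3.141, -0.0, -0.024]
contact_force: [-0.9, 0.3, 0.5]
grip_width: 47.4
finger_force: 9.4
```

Emit:
{"name": "send_rows", "arguments": {
  "offset": [
    [0,0,-0.03],
    [0,0,-0.1],
    [0,0,-0.25],
    [0,0,-0.45],
    [0,0,-0.65],
    [0,0,-0.85],
    [0,0,-0.98],
    [0,0,-0.98]
  ],
  "delta_rot": [
    [0,0,0],
    [0,0,0],
    [0,0,0],
    [0,0,0],
    [0,0,0],
    [0,0,0],
    [0,0,0],
    [0,0,0]
  ]
}}

```text
time: 20.5
tool_pos: [560.4, 282.0, 125.0]
tcp_rot: [-3.14, -0.003, -0.024]
contact_force: [0.5, -1.1, -2.5]
grip_width: 47.1
finger_force: 9.4
```

Emit:
{"name": "send_rows", "arguments": {
  "offset": [
    [-0.01,0.1,0],
    [-0.03,0.3,0],
    [-0.04,0.55,0],
    [-0.06,0.8,0],
    [-0.075,0.96,0]
  ],
  "delta_rot": [
    [0,0,0],
    [0,0,0],
    [0,0,0],
    [0,0,0],
    [0,0,0]
  ]
}}

```text
time: 21.12
tool_pos: [547.0, 164.9, 122.2]
tcp_rot: [3.141, 0.002, -0.026]
contact_force: [0.1, 0.7, -1.6]
grip_width: 47.1
finger_force: 9.4
```

Emit:
{"name": "send_rows", "arguments": {
  "offset": [
    [-0.01,0.15,0],
    [-0.03,0.35,0],
    [-0.04,0.55,0],
    [-0.06,0.75,0],
    [-0.075,0.96,0]
  ],
  "delta_rot": [
    [0,0,0],
    [0,0,0],
    [0,0,0],
    [0,0,0],
    [0,0,0]
  ]
}}

```text
time: 21.75
tool_pos: [535.8, 51.1, 123.0]
tcp_rot: [-3.141, 0.0, -0.024]
contact_force: [0.6, -0.6, -1.9]
grip_width: 47.2
finger_force: 9.4
```

Emit:
{"name": "send_rows", "arguments": {
  "offset": [
    [-0.01,0.2,0],
    [-0.03,0.4,0],
    [-0.04,0.6,0],
    [-0.06,0.8,0],
    [-0.075,0.96,0]
  ],
  "delta_rot": [
    [0,0,0],
    [0,0,0],
    [0,0,0],
    [0,0,0],
    [0,0,0]
  ]
}}

```text
time: 22.38
tool_pos: [524.0, -64.1, 123.0]
tcp_rot: [-3.141, 0.0, -0.024]
contact_force: [-0.3, 0.4, -1.1]
grip_width: 47.4
finger_force: 9.4
```

Emit:
{"name": "send_rows", "arguments": {
  "offset": [
    [-0.01,0.2,0],
    [-0.03,0.4,0],
    [-0.04,0.6,0],
    [-0.06,0.8,0],
    [-0.07,0.92,0],
    [-0.075,0.95,0],
    [-0.075,0.95,0]
  ],
  "delta_rot": [
    [0,0,0],
    [0,0,0],
    [0,0,0],
    [0,0,0],
    [0,0,0],
    [0,0,0],
    [0,0,0]
  ]
}}

```text
time: 23.25
tool_pos: [512.4, -176.4, 123.1]
tcp_rot: [-3.141, 0.0, -0.024]
contact_force: [-0.3, 0.5, -1.6]
grip_width: 47.3
finger_force: 9.4
```

```bash
python3 - <<'E'
from h import *
im,k=shot("wrist","w5"); o=get_obs(); print(o["tool_pos"],o["tcp_rot"],o["finger_force"])
move([512.6,-177.5,60],-0.022)
c,s=np.cos(-.022),np.sin(-.022)
im=im.copy()
for hx,hy,z,col in [(59,110,64,(255,0,0)),(55,106,64,(255,255,0)),(55,106,4,(0,255,0))]:
    P=[proj("wrist",(511.6+c*a*hx-s*b*hy,-223.5+s*a*hx+c*b*hy,z),k) for a,b in((1,1),(1,-1),(-1,-1),(-1,1))]
    cv2.polylines(im,[np.int32(P)],True,col,1)
cv2.imwrite("pics/w5.png",im[:,:,::-1])
E
```

```text
[ 512.47164127 -176.18995603  123.11081729] [-3.14111242e+00  1.57683482e-04 -2.39234858e-02] 9.42473135466571
dist mm [ 0.2  1.3 63.1] offset [0.0014, 0.0111, 0.5259] rot [-0.0001, 0.0, -0.0003] n rows>= 1.0099926906563665
```

View pics/w5.png

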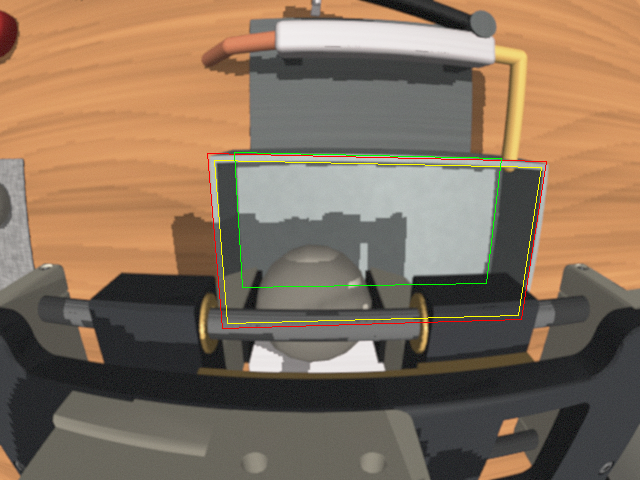

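The box outline fits the view and the held stone hangs over the left half. Now I'll lower it.

Emit:
{"name": "send_rows", "arguments": {
  "offset": [
    [0,0.01,0.15],
    [0,0.01,0.3],
    [0,0.01,0.45],
    [0,0.01,0.6],
    [0,0.01,0.75],
    [0,0.01,0.88],
    [0,0.01,0.95],
    [0,0.01,0.95]
  ],
  "delta_rot": [
    [0,0,0],
    [0,0,0],
    [0,0,0],
    [0,0,0],
    [0,0,0],
    [0,0,0],
    [0,0,0],
    [0,0,0]
  ]
}}

```text
time: 24.3
tool_pos: [512.3, -177.7, 8.7]
tcp_rot: [-3.141, 0.001, -0.024]
contact_force: [0.2, -0.3, -2.1]
grip_width: 47.5
finger_force: 9.4
```

Emit:
{"name": "send_rows", "arguments": {
  "offset": [
    [0,0,0.006],
    [0,0,0.012],
    [0,0,0.012],
    [0,0,0.012]
  ],
  "delta_rot": [
    [0,0,0],
    [0,0,0],
    [0,0,0],
    [0,0,0]
  ]
}}

```text
time: 24.8
tool_pos: [512.6, -178.1, 7.9]
tcp_rot: [3.141, -0.0, -0.024]
contact_force: [0.2, -0.2, -2.0]
grip_width: 47.0
finger_force: 9.4
```

Emit:
{"name": "send_rows", "arguments": {
  "offset": [
    [0,0,0.005],
    [0,0,0.009],
    [0,0,0.009],
    [0,0,0.009]
  ],
  "delta_rot": [
    [0,0,0],
    [0,0,0],
    [0,0,0],
    [0,0,0]
  ]
}}

```text
time: 25.3
tool_pos: [512.5, -178.0, 6.6]
tcp_rot: [-3.141, 0.0, -0.024]
contact_force: [0.3, 1.0, -2.1]
grip_width: 47.4
finger_force: 9.4
```

Emit:
{"name": "send_rows", "arguments": {
  "offset": [
    [0,0,0.004],
    [0,0,0.006],
    [0,0,0.006]
  ],
  "delta_rot": [
    [0,0,0],
    [0,0,0],
    [0,0,0]
  ]
}}

```text
time: 25.68
tool_pos: [512.5, -178.0, 6.5]
tcp_rot: [3.141, -0.0, -0.024]
contact_force: [-2.4, 0.6, 5.2]
grip_width: 47.6
finger_force: 9.4
```

Emit:
{"name": "send_rows", "arguments": {
  "offset": [
    [0,0,0],
    [0,0,0],
    [0,0,0],
    [0,0,-0.2],
    [0,0,-0.4],
    [0,0,-0.7],
    [0,0,-0.98]
  ],
  "delta_rot": [
    [0,0,0],
    [0,0,0],
    [0,0,0],
    [0,0,0],
    [0,0,0],
    [0,0,0],
    [0,0,0]
  ],
  "grip": 0.65
}}

```text
time: 26.55
tool_pos: [512.4, -178.0, 124.5]
tcp_rot: [-3.141, 0.0, -0.024]
contact_force: [1.3, 0.6, -0.6]
grip_width: 59.6
finger_force: 0.0
```

Emit:
{"name": "send_rows", "arguments": {
  "offset": [
    [0.02,-0.25,0],
    [0.04,-0.5,0],
    [0.06,-0.75,0],
    [0.068,-0.895,0]
  ],
  "delta_rot": [
    [0,0,0],
    [0,0,0],
    [0,0,0],
    [0,0,0]
  ],
  "grip": 0.8
}}

```text
time: 27.05
tool_pos: [523.2, -69.6, 123.5]
tcp_rot: [-3.141, 0.0, -0.023]
contact_force: [-0.5, -0.9, -0.8]
grip_width: 73.6
finger_force: 0.0
```

Emit:
{"name": "send_rows", "arguments": {
  "offset": [
    [0.02,-0.3,0],
    [0.04,-0.6,0],
    [0.068,-0.895,0]
  ],
  "delta_rot": [
    [0,0,0],
    [0,0,0],
    [0,0,0]
  ]
}}

```text
time: 27.42
tool_pos: [534.1, 37.1, 123.5]
tcp_rot: [3.141, -0.0, -0.025]
contact_force: [0.2, 0.5, -0.0]
grip_width: 73.5
finger_force: 0.0
```

Emit:
{"name": "send_rows", "arguments": {
  "offset": [
    [0.02,-0.3,0],
    [0.04,-0.6,0],
    [0.068,-0.895,0.1],
    [0.068,-0.895,0.3],
    [0.068,-0.895,0.46],
    [0.068,-0.895,0.46],
    [0.068,-0.895,0.46]
  ],
  "delta_rot": [
    [0,0,0],
    [0,0,0],
    [0,0,0],
    [0,0,0],
    [0,0,0],
    [0,0,0],
    [0,0,0]
  ]
}}

```text
time: 28.3
tool_pos: [545.4, 143.3, 69.0]
tcp_rot: [-3.141, -0.001, -0.025]
contact_force: [-0.2, 0.1, -0.8]
grip_width: 73.3
finger_force: 0.0
```

```bash
cat >> h.py <<'E'
def stones(c,z=22,name="x"):
    im,k=shot(c,name)
    for d in finder.silhouettes("stone1",c):
        m=d["region"]; col=im[m].mean(0); ys,xs=np.where(m); uv=((xs.min()+xs.max())/2,(ys.min()+ys.max())/2)
        if m.sum()<20000: print(c,np.round(uv,1),m.sum(),col.round(0),np.round(d["box"]),atz(c,uv,z,k).round(1))
E
python3 - <<'E'
from h import *
print(get_obs()["tool_pos"]); stones("wrist",name="w6"); stones("top",name="top2")
im=cv2.imread("pics/w6.png")[60:420,60:580]; t=cv2.imread("pics/top2.png")[200:380,150:500]
t=cv2.resize(t,(520,267)); 
cv2.imwrite("pics/w6c.png",np.vstack([cv2.resize(im,(460,318)),cv2.resize(t,(460,236))]))
E
```

```text
[545.36012374 143.32763487  68.99341497]
wrist [347.   7.] 719 [87. 31. 27.] [315.   0. 380.  14.] [687.6 121.2  22. ]
wrist [217.  41.] 5627 [110.  72.  48.] [172.   0. 260.  85.] [671.  193.8  22. ]
wrist [314.5 257. ] 5544 [127. 122. 113.] [272. 214. 356. 299.] [544.  142.5  22. ]
wrist [33.5 68.5] 3768 [ 48.  76. 139.] [  2.  35.  68. 105.] [677.5 327.8  22. ]
top [403.  287.5] 327 [167. 156. 141.] [394. 276. 416. 300.] [ 515.9 -177.7   22. ]
top [279.5 196.5] 318 [153.  33.  28.] [271. 184. 290. 209.] [709.9 119.4  22. ]
top [186.  201.5] 257 [ 45.  66. 132.] [176. 194. 195. 213.] [681.9 337.4  22. ]
top [413.5 188.5] 448 [82. 54. 41.] [402. 154. 423. 220.] [ 752.2 -194.1   22. ]
```

View pics/w6c.png

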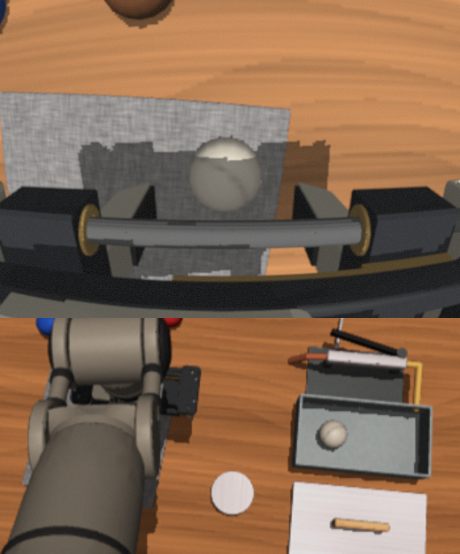

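Stone B is centred at wrist (314,257). Stone A stands on the box floor in the top view. I'll go down on B.

Emit:
{"name": "send_rows", "arguments": {
  "offset": [
    [-0.008,0.006,0.15],
    [-0.008,0.006,0.32],
    [-0.008,0.006,0.45],
    [-0.008,0.006,0.522],
    [-0.008,0.006,0.522]
  ],
  "delta_rot": [
    [0,0,0],
    [0,0,0],
    [0,0,0],
    [0,0,0],
    [0,0,0]
  ]
}}

```text
time: 29.12
tool_pos: [543.6, 142.8, 5.3]
tcp_rot: [3.142, 0.001, -0.024]
contact_force: [0.0, 0.4, -0.4]
grip_width: 73.3
finger_force: 0.0
```

Emit:
{"name": "send_rows", "arguments": {
  "offset": [
    [0,0,0],
    [0,0,0],
    [0,0,0],
    [0,0,0],
    [0,0,0],
    [0,0,0]
  ],
  "delta_rot": [
    [0,0,0],
    [0,0,0],
    [0,0,0],
    [0,0,0],
    [0,0,0],
    [0,0,0]
  ],
  "grip": 0.53
}}

```text
time: 29.88
tool_pos: [543.8, 142.8, 5.7]
tcp_rot: [-3.142, 0.0, -0.024]
contact_force: [0.9, 0.5, 0.5]
grip_width: 48.8
finger_force: 0.0
```

Emit:
{"name": "send_rows", "arguments": {
  "offset": [
    [0,0,0],
    [0,0,0],
    [0,0,0]
  ],
  "delta_rot": [
    [0,0,0],
    [0,0,0],
    [0,0,0]
  ],
  "grip": 0.52
}}

```text
time: 30.25
tool_pos: [543.8, 142.9, 5.7]
tcp_rot: [-3.141, -0.0, -0.024]
contact_force: [0.5, -0.3, 0.4]
grip_width: 48.3
finger_force: 7.0
```

Emit:
{"name": "send_rows", "arguments": {
  "offset": [
    [0,0,0],
    [0,0,0],
    [0,0,0]
  ],
  "delta_rot": [
    [0,0,0],
    [0,0,0],
    [0,0,0]
  ],
  "grip": 0.517
}}

```text
time: 30.62
tool_pos: [543.8, 142.8, 5.7]
tcp_rot: [-3.141, -0.0, -0.024]
contact_force: [0.7, 0.2, 1.1]
grip_width: 47.6
finger_force: 12.4
```

Emit:
{"name": "send_rows", "arguments": {
  "offset": [
    [0,0,0],
    [0,0,-0.03],
    [0,0,-0.15],
    [0,0,-0.35],
    [0,0,-0.55],
    [0,0,-0.8],
    [0,0,-0.98],
    [0,0,-0.98]
  ],
  "delta_rot": [
    [0,0,0],
    [0,0,0],
    [0,0,0],
    [0,0,0],
    [0,0,0],
    [0,0,0],
    [0,0,0],
    [0,0,0]
  ],
  "grip": 0.5183
}}

```text
time: 31.62
tool_pos: [545.0, 142.9, 125.7]
tcp_rot: [-3.141, -0.005, -0.024]
contact_force: [-0.3, 0.3, -1.8]
grip_width: 47.8
finger_force: 9.9
```

Emit:
{"name": "send_rows", "arguments": {
  "offset": [
    [-0.01,0.1,0],
    [-0.02,0.3,0],
    [-0.03,0.5,0],
    [-0.04,0.7,0],
    [-0.049,0.862,0]
  ],
  "delta_rot": [
    [0,0,0],
    [0,0,0],
    [0,0,0],
    [0,0,0],
    [0,0,0]
  ]
}}

```text
time: 32.25
tool_pos: [534.5, 38.0, 122.2]
tcp_rot: [-3.142, 0.002, -0.025]
contact_force: [0.8, -0.1, -1.0]
grip_width: 47.5
finger_force: 9.9
```

Emit:
{"name": "send_rows", "arguments": {
  "offset": [
    [-0.01,0.17,0],
    [-0.02,0.35,0],
    [-0.03,0.52,0],
    [-0.04,0.7,0],
    [-0.049,0.862,0]
  ],
  "delta_rot": [
    [0,0,0],
    [0,0,0],
    [0,0,0],
    [0,0,0],
    [0,0,0]
  ]
}}

```text
time: 32.88
tool_pos: [526.5, -64.9, 122.7]
tcp_rot: [-3.141, 0.001, -0.025]
contact_force: [-0.0, -0.5, -1.2]
grip_width: 47.8
finger_force: 9.9
```

Emit:
{"name": "send_rows", "arguments": {
  "offset": [
    [-0.01,0.17,0],
    [-0.02,0.35,0],
    [-0.03,0.52,0],
    [-0.04,0.7,0],
    [-0.049,0.862,0]
  ],
  "delta_rot": [
    [0,0,0],
    [0,0,0],
    [0,0,0],
    [0,0,0],
    [0,0,0]
  ]
}}

```text
time: 33.5
tool_pos: [518.4, -168.3, 123.1]
tcp_rot: [-3.141, 0.0, -0.025]
contact_force: [-0.3, 0.3, -1.7]
grip_width: 47.6
finger_force: 9.9
```

Emit:
{"name": "send_rows", "arguments": {
  "offset": [
    [-0.01,0.17,0],
    [-0.02,0.35,0],
    [-0.03,0.52,0],
    [-0.04,0.7,0],
    [-0.045,0.82,0],
    [-0.049,0.862,0],
    [-0.049,0.862,0]
  ],
  "delta_rot": [
    [0,0,0],
    [0,0,0],
    [0,0,0],
    [0,0,0],
    [0,0,0],
    [0,0,0],
    [0,0,0]
  ]
}}

```text
time: 34.38
tool_pos: [510.1, -270.2, 123.1]
tcp_rot: [-3.141, 0.0, -0.025]
contact_force: [0.3, -0.5, -1.6]
grip_width: 47.3
finger_force: 9.9
```

```bash
python3 - <<'E'
from h import *
o=get_obs();print(o["tool_pos"],o["finger_force"]); stones("wrist",25,name="w7"); move([510.6,-270,7],-0.022)
E
```

```text
[ 510.11968599 -270.24269973  123.14312236] 9.924563710810617
wrist [314.  302.5] 6808 [123. 118. 110.] [258. 241. 367. 360.] [ 452.8 -269.5   25. ]
wrist [190.  229.5] 3376 [146. 141. 131.] [160. 198. 223. 262.] [ 513.4 -178.6   25. ]
dist mm [  0.4   0.4 116.2] offset [0.0033, 0.0033, 0.9684] rot [-0.0001, 0.0, -0.0003] n rows>= 1.8594145306713044
```

Emit:
{"name": "send_rows", "arguments": {
  "offset": [
    [0,0,0.15],
    [0,0,0.3],
    [0,0,0.45],
    [0,0,0.6],
    [0,0,0.75],
    [0,0,0.88],
    [0,0,0.95],
    [0,0,0.955]
  ],
  "delta_rot": [
    [0,0,0],
    [0,0,0],
    [0,0,0],
    [0,0,0],
    [0,0,0],
    [0,0,0],
    [0,0,0],
    [0,0,0]
  ]
}}

```text
time: 35.48
tool_pos: [510.1, -270.0, 8.2]
tcp_rot: [-3.141, 0.001, -0.024]
contact_force: [-0.3, 0.7, -0.5]
grip_width: 47.8
finger_force: 9.9
```

Emit:
{"name": "send_rows", "arguments": {
  "offset": [
    [0,0,0.006],
    [0,0,0.01],
    [0,0,0.013],
    [0,0,0.013]
  ],
  "delta_rot": [
    [0,0,0],
    [0,0,0],
    [0,0,0],
    [0,0,0]
  ]
}}

```text
time: 35.98
tool_pos: [510.3, -270.3, 7.3]
tcp_rot: [3.142, -0.0, -0.024]
contact_force: [0.6, 0.4, -1.2]
grip_width: 48.0
finger_force: 9.9
```

Emit:
{"name": "send_rows", "arguments": {
  "offset": [
    [0,0,0.004],
    [0,0,0.008],
    [0,0,0.008],
    [0,0,0.008]
  ],
  "delta_rot": [
    [0,0,0],
    [0,0,0],
    [0,0,0],
    [0,0,0]
  ]
}}

```text
time: 36.48
tool_pos: [510.3, -270.3, 6.6]
tcp_rot: [3.141, -0.0, -0.024]
contact_force: [-1.6, 1.4, 5.8]
grip_width: 47.7
finger_force: 9.9
```

Emit:
{"name": "send_rows", "arguments": {
  "offset": [
    [0,0,0],
    [0,0,0],
    [0,0,0],
    [0,0,-0.2],
    [0,0,-0.4],
    [0,0,-0.7],
    [0,0,-0.98]
  ],
  "delta_rot": [
    [0,0,0],
    [0,0,0],
    [0,0,0],
    [0,0,0],
    [0,0,0],
    [0,0,0],
    [0,0,0]
  ],
  "grip": 0.65
}}

```text
time: 37.35
tool_pos: [510.1, -270.2, 124.7]
tcp_rot: [-3.141, 0.0, -0.024]
contact_force: [0.2, -0.4, 0.1]
grip_width: 59.4
finger_force: 0.0
```

Emit:
{"name": "send_rows", "arguments": {
  "offset": [
    [-0.2,-0.05,-0.2],
    [-0.4,-0.1,-0.4],
    [-0.6,-0.18,-0.6],
    [-0.6,-0.18,-0.6]
  ],
  "delta_rot": [
    [0,0,0],
    [0,0,0],
    [0,0,0],
    [0,0,0]
  ],
  "grip": 0.5
}}

```text
time: 37.85
tool_pos: [438.6, -247.0, 197.5]
tcp_rot: [3.14, -0.003, -0.025]
contact_force: [0.8, 0.1, 0.1]
grip_width: 45.6
finger_force: 0.0
```

Emit:
{"name": "send_rows", "arguments": {
  "offset": [
    [-0.2,-0.05,0],
    [-0.4,-0.1,0],
    [-0.6,-0.18,0],
    [-0.6,-0.18,0],
    [-0.6,-0.18,0],
    [-0.6,-0.18,0],
    [-0.6,-0.18,0],
    [-0.6,-0.18,0]
  ],
  "delta_rot": [
    [0,0,-0.029],
    [0,0,-0.058],
    [0,0,-0.087],
    [0,0,-0.116],
    [0,0,-0.145],
    [0,0,-0.174],
    [0,0,-0.203],
    [0,0,-0.232]
  ]
}}

```text
time: 38.85
tool_pos: [367.8, -223.8, 194.7]
tcp_rot: [-3.141, -0.001, 1.439]
contact_force: [0.4, -0.7, 0.5]
grip_width: 45.8
finger_force: 0.0
```

Emit:
{"name": "send_rows", "arguments": {
  "offset": [
    [0,0,0],
    [0,0,0],
    [0,0,0]
  ],
  "delta_rot": [
    [0,0,-0.018],
    [0,0,-0.018],
    [0,0,-0.018]
  ]
}}

```text
time: 39.22
tool_pos: [367.5, -223.6, 195.2]
tcp_rot: [-3.141, -0.001, 1.544]
contact_force: [0.2, -0.5, 0.5]
grip_width: 45.8
finger_force: 0.0
```

```bash
python3 - <<'E'
from h import *
print(get_obs()["tool_pos"],get_obs()["tcp_rot"]); im,k=shot("wrist","w8",["lid_handle","lid"]); np.save("k8.npy",k,allow_pickle=True)
print([proj("wrist",(365,-226.8,46),k)]); t,_=shot("top","top3",["lid_handle"]); print(proj("top",(365,-226.8,46)))
d=finder.pinpoint("lid_handle","wrist")[0]["uv"]; e=[x["uv"] for x in finder.pinpoint("lid_handle","top")]
if e: print(tri([ray("wrist",d,k),ray("top",e[0])]))
cv2.imwrite("pics/w8c.png",np.hstack([cv2.resize(im,(420,315)),cv2.resize(t[190:400,60:340],(380,315))])[:,:,::-1])
E
```

```text
[ 367.5248881  -223.64177312  195.22094115] [-3.14116774e+00 -5.85613943e-04  1.54426439e+00]
lid_handle [([311.8, 223.6], 0.79)]
lid [([455.1, 198.7], 0.7), ([313.5, 209.2], 0.59)]
[array([310.62406505, 218.23610059])]
lid_handle [([420.7, 356.4], 0.76)]
[425.34411686 357.93051616]
(array([ 366.97671815, -176.15661053,  255.80500464]), np.float64(1.4013148502647546))
```

View pics/w8c.png

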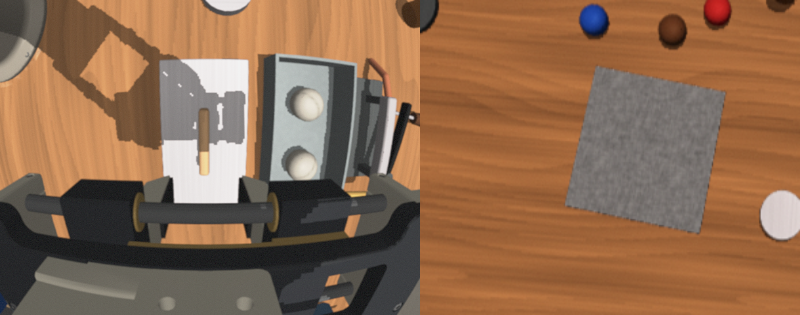

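Both stones stand in the box and the mat is empty. The handle in the wrist view runs from about (311,163) to (311,267). I'll check that against its known pose.

```bash
python3 - <<'E'
from h import *
k=np.load("k8.npy",allow_pickle=True).item(); im=cv2.imread("pics/w8.png").astype(int)
print(proj("wrist",(365.9,-181.8,46),k),proj("wrist",(364.0,-271.8,46),k))
s=(im[:,:,2]-im[:,:,0]); 
sub=s[150:285,285:340]>35; n,l,st,ce=cv2.connectedComponentsWithStats(sub.astype(np.uint8)); i=1+st[1:,4].argmax(); print(st[i],ce[i]+[285,150])
for r in (175,190,240,255):
    xs=np.where(l[r-150]==i)[0]+285
    if len(xs): print(r,xs.min(),xs.max()+1,atz("wrist",((xs.min()+xs.max()+1)/2,r),46,k).round(1))
x=st[i];print(atz("wrist",(ce[i][0]+285,150+x[1]),46,k),atz("wrist",(ce[i][0]+285,150+x[1]+x[3]),46,k))
move([365,-226.8,60],1.547)
E
```

```text
[310.22008508 165.54206414] [310.92114514 267.50674839]
[  18   16   16  102 1488] [310.45766129 216.94354839]
175 303 318 [ 365.9 -189.7   46. ]
190 303 318 [ 365.6 -202.4   46. ]
240 303 319 [ 364.8 -246.2   46. ]
255 304 319 [ 364.8 -260.    46. ]
[ 366.08622172 -182.18812316   46.        ] [ 363.57507006 -272.26112855   46.        ]
dist mm [ -3.3  -2.3 135.8] offset [-0.0272, -0.0188, 1.1313] rot [0.0, -0.0, -0.0002] n rows>= 2.1730028803398036
```

The lid has not moved. I'll grasp it again.

Emit:
{"name": "send_rows", "arguments": {
  "offset": [
    [-0.027,-0.02,0.3],
    [-0.027,-0.02,0.6],
    [-0.027,-0.02,0.9],
    [-0.027,-0.02,1.0],
    [-0.027,-0.02,1.0]
  ],
  "delta_rot": [
    [0,0,0],
    [0,0,0],
    [0,0,0],
    [0,0,0],
    [0,0,0]
  ]
}}

```text
time: 40.2
tool_pos: [364.8, -226.7, 75.7]
tcp_rot: [-3.141, -0.001, 1.546]
contact_force: [-0.2, -0.8, 0.5]
grip_width: 46.0
finger_force: 0.0
```

Emit:
{"name": "send_rows", "arguments": {
  "offset": [
    [0,0,0.15],
    [0,0,0.3],
    [0,0,0.4],
    [0,0,0.445],
    [0,0,0.445]
  ],
  "delta_rot": [
    [0,0,0],
    [0,0,0],
    [0,0,0],
    [0,0,0],
    [0,0,0]
  ]
}}

```text
time: 40.83
tool_pos: [365.0, -226.9, 22.6]
tcp_rot: [3.141, 0.0, 1.546]
contact_force: [0.1, 0.8, -0.1]
grip_width: 45.9
finger_force: 0.0
```

Emit:
{"name": "send_rows", "arguments": {
  "offset": [
    [0,0,0],
    [0,0,0],
    [0,0,0],
    [0,0,0],
    [0,0,0],
    [0,0,0]
  ],
  "delta_rot": [
    [0,0,0],
    [0,0,0],
    [0,0,0],
    [0,0,0],
    [0,0,0],
    [0,0,0]
  ],
  "grip": 0.14
}}

```text
time: 41.58
tool_pos: [364.9, -226.8, 22.4]
tcp_rot: [3.141, 0.0, 1.546]
contact_force: [0.7, 0.1, 1.7]
grip_width: 13.7
finger_force: 30.0
```

Emit:
{"name": "send_rows", "arguments": {
  "offset": [
    [0,0,-0.1],
    [0,0,-0.25],
    [0,0,-0.45],
    [0,0,-0.65],
    [0,0,-0.85],
    [0,0,-0.97],
    [0,0,-0.97]
  ],
  "delta_rot": [
    [0,0,0],
    [0,0,0],
    [0,0,0],
    [0,0,0],
    [0,0,0],
    [0,0,0],
    [0,0,0]
  ]
}}

```text
time: 42.45
tool_pos: [365.2, -227.0, 139.9]
tcp_rot: [3.14, 0.001, 1.546]
contact_force: [0.1, 0.1, -2.4]
grip_width: 13.9
finger_force: 30.0
```

Emit:
{"name": "send_rows", "arguments": {
  "offset": [
    [0,0.15,0],
    [0,0.35,0],
    [0,0.55,0],
    [0,0.75,0],
    [0,0.95,0]
  ],
  "delta_rot": [
    [0,0,0],
    [0,0,0],
    [0,0,0],
    [0,0,0],
    [0,0,0]
  ]
}}

```text
time: 43.08
tool_pos: [478.9, -229.1, 137.7]
tcp_rot: [-3.14, -0.001, 1.546]
contact_force: [-0.8, -1.0, -2.0]
grip_width: 13.7
finger_force: 30.0
```

Emit:
{"name": "send_rows", "arguments": {
  "offset": [
    [0,0.15,0],
    [0,0.27,0],
    [0,0.27,0],
    [0,0.27,0]
  ],
  "delta_rot": [
    [0,0,0],
    [0,0,0],
    [0,0,0],
    [0,0,0]
  ]
}}

```text
time: 43.58
tool_pos: [510.2, -230.0, 138.0]
tcp_rot: [-3.14, -0.001, 1.546]
contact_force: [0.1, 1.0, -3.3]
grip_width: 13.9
finger_force: 30.0
```

```bash
python3 - <<'E'
from h import *
o=get_obs();print(o["tool_pos"],o["tcp_rot"],o["contact_force"]); move([511.3,-223.5,79.5],1.548)
stones("top",name="top4")
E
```

```text
[ 510.23831178 -229.96007461  138.00320951] [-3.13980708e+00 -1.02343887e-03  1.54649894e+00] [ 0.07699865  0.96313839 -3.2546371 ]
dist mm [ 6.4  1.  58.5] offset [0.0535, 0.0084, 0.4876] rot [-0.0003, -0.0002, -0.0002] n rows>= 0.9418939583034944
top [279. 196.] 341 [155.  30.  27.] [271. 185. 288. 209.] [711.  120.7  22. ]
top [413.5 188. ] 398 [81. 52. 38.] [403. 156. 423. 220.] [ 753.4 -194.    22. ]
top [245.5 209. ] 302 [84. 45. 25.] [234. 200. 257. 220.] [673.7 195.9  22. ]
top [187.5 203. ] 371 [ 33.  56. 122.] [176. 194. 200. 218.] [678.5 333.4  22. ]
```

Emit:
{"name": "send_rows", "arguments": {
  "offset": [
    [0.03,0.006,0],
    [0.054,0.009,0],
    [0.054,0.009,0.15],
    [0.054,0.009,0.3],
    [0.054,0.009,0.4],
    [0.054,0.009,0.45],
    [0.054,0.009,0.48],
    [0.054,0.009,0.48]
  ],
  "delta_rot": [
    [0,0,0],
    [0,0,0],
    [0,0,0],
    [0,0,0],
    [0,0,0],
    [0,0,0],
    [0,0,0],
    [0,0,0]
  ]
}}

```text
time: 44.68
tool_pos: [512.5, -223.9, 81.3]
tcp_rot: [3.141, 0.0, 1.546]
contact_force: [-0.7, 0.2, -2.8]
grip_width: 13.9
finger_force: 30.0
```

Emit:
{"name": "send_rows", "arguments": {
  "offset": [
    [0,0,0.008],
    [0,0,0.014],
    [0,0,0.014]
  ],
  "delta_rot": [
    [0,0,0],
    [0,0,0],
    [0,0,0]
  ]
}}

```text
time: 45.05
tool_pos: [512.5, -223.9, 79.5]
tcp_rot: [3.141, -0.0, 1.546]
contact_force: [0.1, 0.6, -2.9]
grip_width: 14.0
finger_force: 30.0
```

Emit:
{"name": "send_rows", "arguments": {
  "offset": [
    [0,0,0.008],
    [0,0,0.012],
    [0,0,0.012]
  ],
  "delta_rot": [
    [0,0,0],
    [0,0,0],
    [0,0,0]
  ]
}}

```text
time: 45.42
tool_pos: [512.5, -223.9, 78.5]
tcp_rot: [3.141, 0.0, 1.546]
contact_force: [-1.5, 0.7, 3.1]
grip_width: 13.9
finger_force: 30.0
```

The lid is seated at the predicted height of 78.5. I'll release it and work out where the gun grip is.

Emit:
{"name": "send_rows", "arguments": {
  "offset": [
    [0,0,0],
    [0,0,0],
    [0,0,0],
    [0,0,-0.2],
    [0,0,-0.5],
    [0,0,-0.8],
    [0,0,-0.9]
  ],
  "delta_rot": [
    [0,0,0],
    [0,0,0],
    [0,0,0],
    [0,0,0],
    [0,0,0],
    [0,0,0],
    [0,0,0]
  ],
  "grip": 0.5
}}

```text
time: 46.3
tool_pos: [513.3, -224.4, 188.1]
tcp_rot: [3.138, 0.002, 1.546]
contact_force: [0.0, 0.2, -1.1]
grip_width: 45.7
finger_force: 0.0
```

Emit:
{"name": "send_rows", "arguments": {
  "offset": [
    [0,0.3,-0.1],
    [0,0.6,-0.2],
    [0,0.8,-0.3],
    [0,0.8,-0.3]
  ],
  "delta_rot": [
    [0,0,0],
    [0,0,0],
    [0,0,0],
    [0,0,0]
  ],
  "grip": 0.9
}}

```text
time: 46.8
tool_pos: [609.3, -226.1, 221.0]
tcp_rot: [-3.141, -0.0, 1.547]
contact_force: [-0.3, 0.1, -0.9]
grip_width: 80.3
finger_force: 0.0
```

```bash
python3 - <<'E'
from h import *
k1=np.load("k1.npy",allow_pickle=True).item()
im,k=shot("wrist","w9",["gun_grip","lid_handle"]); np.save("k9.npy",k,allow_pickle=True); print(get_obs()["tool_pos"])
g=[("wrist",(454.7,196.9),k1),("top",(416.9,229.1),None),("top",(414.2,227.4),None),("scene",(247.5,352.8),None)]
for c,uv,kk in g: print(c,atz(c,uv,56,kk))
d=finder.pinpoint("gun_grip","wrist")
if d: print("now",atz("wrist",d[0]["uv"],56,k)); print(tri([ray("wrist",(454.7,196.9),k1),ray("wrist",d[0]["uv"],k),ray("top",(416.9,229.1)),ray("scene",(247.5,352.8))]))
print("hinge top",atz("top",(456,226),60), "hinge w1",atz("wrist",(458,280),60,k1))
for y in (-200,-224): print(proj("wrist",(646.9,y,56),k))
h=finder.pinpoint("lid_handle","wrist"); print([ (x["uv"],atz("wrist",x["uv"],102,k)) for x in h][:2])
print(proj("wrist",(512.5,-223.9,102),k))
cv2.imwrite("pics/w9.png",im[:,:,::-1])
E
```

```text
gun_grip []
lid_handle [([191.1, 228.3], 0.64)]
[ 607.14478347 -226.01712202  220.61579716]
wrist [ 648.49248618 -203.01485594   56.        ]
top [ 644.79045492 -198.78909398   56.        ]
top [ 648.29221696 -192.63918009   56.        ]
scene [ 649.93577575 -199.30549722   56.        ]
hinge top [ 657.14032892 -284.95436202   60.        ] hinge w1 [ 658.84801661 -286.66992107   60.        ]
[355.44621728 180.77708372]
[355.42333294 207.37314266]
[([191.1, 228.3], array([ 510.97988218, -227.56390583,  102.        ]))]
[192.38219201 223.84390627]
```

View pics/w9.png

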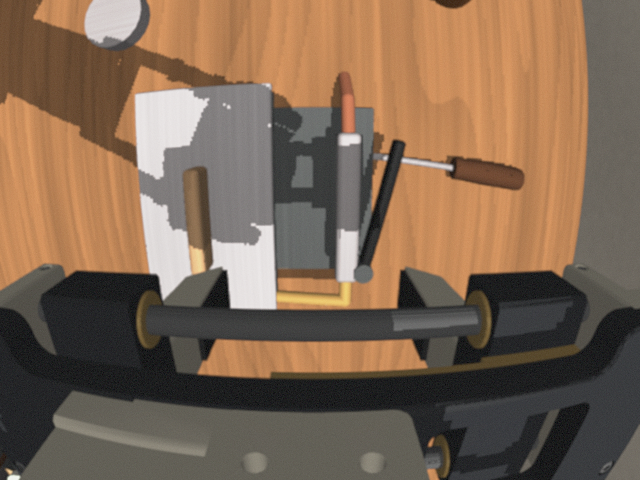

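The lid looks square on the box. The white grip bar runs from (350,133) to (347,282), the black lever from the hinge at (363,274) to its tip at (400,143). I'll measure these in world coordinates.

```bash
python3 - <<'E'
from h import *
k=np.load("k9.npy",allow_pickle=True).item()
P=lambda n,uv,z:print(n,atz("wrist",uv,z,k).round(1))
im=cv2.imread("pics/w9.png")
for r in range(140,280,15):
    g=im[r,325:425].astype(int).sum(1); 
    dark=[x for x in range(362,412) if im[r,x].astype(int).max()<35]
    br=[x for x in range(330,370) if im[r,x].astype(int).min()>(70 if r<225 else 120)]
    print(r,"lever",(min(dark),max(dark)+1) if dark else None, [atz("wrist",(v,r),66,k)[:2].round(1).tolist() for v in ((min(dark),max(dark)+1) if dark else ())],"bar",(min(br),max(br)+1) if br else None,[atz("wrist",(v,r),68,k)[:2].round(1).tolist() for v in ((min(br),max(br)+1) if br else ())])
for n,uv,z in [("hinge",(363.5,273),70),("barend-",(347,282),68),("barend+",(350,133),68),("tip",(400,143),66)]: P(n,uv,z)
c,s=np.cos(-.022),np.sin(-.022)
for X,Y in [(646.9,-199),(646.9,-211),(657.5,-287)]:
    d=np.array([X-511.6,Y+223.7]); print("box frame",d[0]*c+d[1]*s,-d[0]*s+d[1]*c)
E
```

```text
140 lever None [] bar (337, 370) [[630.3, -163.5], [658.1, -163.7]]
155 lever (389, 393) [[674.8, -176.5], [678.3, -176.5]] bar (337, 370) [[630.2, -176.2], [658.0, -176.4]]
170 lever (386, 388) [[672.3, -189.4], [674.0, -189.4]] bar (337, 365) [[630.0, -188.8], [653.7, -189.1]]
185 lever (382, 385) [[668.9, -202.5], [671.5, -202.5]] bar (337, 361) [[629.8, -201.7], [650.3, -202.0]]
200 lever (378, 381) [[665.5, -215.6], [668.2, -215.6]] bar (337, 370) [[629.7, -214.6], [658.2, -215.1]]
215 lever (373, 379) [[661.3, -228.9], [666.7, -229.0]] bar (336, 370) [[628.7, -227.8], [658.4, -228.4]]
230 lever (369, 372) [[658.0, -242.4], [660.7, -242.5]] bar (337, 358) [[629.5, -241.2], [648.0, -241.7]]
245 lever (364, 368) [[653.8, -256.3], [657.4, -256.3]] bar (337, 359) [[629.5, -255.0], [649.0, -255.5]]
260 lever (362, 363) [[652.2, -270.5], [653.1, -270.5]] bar (337, 358) [[629.4, -269.1], [648.3, -269.6]]
275 lever (403, 407) [[691.3, -286.7], [695.2, -286.9]] bar (336, 355) [[628.5, -283.6], [645.8, -284.1]]
hinge [ 653.3 -281.6   70. ]
barend- [ 638.6 -290.9   68. ]
barend+ [ 641.3 -157.8   68. ]
tip [ 684.4 -166.1   66. ]
box frame 134.72390255380276 27.67038273449522
box frame 134.9878812583181 15.673286617369108
box frame 147.2571812903768 -60.07514093544103
```

Bar, lever and detections agree on gun_grip at about (646,-201,56). The bar spans x 630–650, and the lever's inner face is about 669 there. I'll move over it.

Emit:
{"name": "send_rows", "arguments": {
  "offset": [
    [0.1,0.15,0],
    [0.21,0.32,0],
    [0.216,0.322,0.25],
    [0.216,0.322,0.5],
    [0.216,0.322,0.75],
    [0.216,0.322,0.92],
    [0.216,0.322,0.92],
    [0.216,0.322,0.92]
  ],
  "delta_rot": [
    [0,0,0],
    [0,0,0],
    [0,0,0],
    [0,0,0],
    [0,0,0],
    [0,0,0],
    [0,0,0],
    [0,0,0]
  ],
  "grip": 0.95
}}

```text
time: 48.05
tool_pos: [647.9, -201.6, 112.8]
tcp_rot: [3.14, 0.0, 1.546]
contact_force: [-0.4, 0.4, 0.3]
grip_width: 87.0
finger_force: 0.0
```

```bash
python3 - <<'E'
from h import *
im,k=shot("wrist","w10",["gun_grip"]); o=get_obs(); print(o["tool_pos"],o["grip_width"])
d=finder.pinpoint("gun_grip","wrist"); print([atz("wrist",x["uv"],56,k) for x in d])
im=im.copy(); 
for p in [(646.3,-201,56),(630,-201,68),(650,-201,68),(680,-201,66),(670,-201,66)]: cv2.circle(im,tuple(np.int32(proj("wrist",p,k))),3,(0,255,0),1)
cv2.imwrite("pics/w10c.png",im[60:420,100:540,::-1]); move([646.3,-201,37],1.547)
E
```

```text
gun_grip [([312.1, 248.6], 0.88)]
[ 648.19512643 -201.56864682  113.18447759] 86.83643306221157
[array([ 647.1689651 , -201.09331255,   56.        ])]
dist mm [ 0.5 -2.  76. ] offset [0.0044, -0.0167, 0.6335] rot [0.0003, 0.0001, -0.0001] n rows>= 1.2167125299734642
```

View pics/w10c.png

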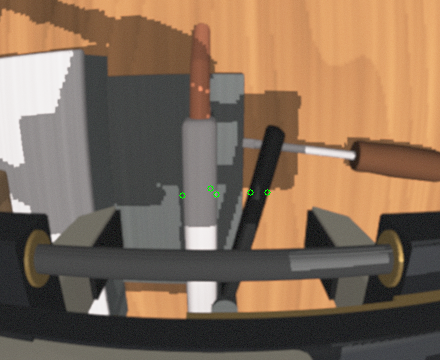

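The projected marks fall on the bar, about (282–316,255) full-frame, and on the lever at about (350–367,252). The detector puts the grip at (647,-201). I'll go down and squeeze.

Emit:
{"name": "send_rows", "arguments": {
  "offset": [
    [0.004,-0.01,0.1],
    [0.004,-0.01,0.2],
    [0.004,-0.01,0.35],
    [0.004,-0.01,0.5],
    [0.004,-0.01,0.6],
    [0.004,-0.01,0.633],
    [0.004,-0.01,0.633]
  ],
  "delta_rot": [
    [0,0,0],
    [0,0,0],
    [0,0,0],
    [0,0,0],
    [0,0,0],
    [0,0,0],
    [0,0,0]
  ]
}}

```text
time: 49.08
tool_pos: [646.6, -200.7, 35.6]
tcp_rot: [3.142, -0.0, 1.546]
contact_force: [0.3, -1.2, 0.9]
grip_width: 87.1
finger_force: 0.0
```

Emit:
{"name": "send_rows", "arguments": {
  "offset": [
    [0,0,0],
    [0,0,0],
    [0,0,0],
    [0,0,0],
    [0,0,0],
    [0,0,0],
    [0,0,0],
    [0,0,0]
  ],
  "delta_rot": [
    [0,0,0],
    [0,0,0],
    [0,0,0],
    [0,0,0],
    [0,0,0],
    [0,0,0],
    [0,0,0],
    [0,0,0]
  ],
  "grip": 0.33
}}

```text
time: 50.08
tool_pos: [645.7, -199.7, 36.4]
tcp_rot: [-3.14, -0.001, 1.547]
contact_force: [-3.2, 5.5, 5.4]
grip_width: 31.3
finger_force: 30.0
```

The width is 31 mm, so it is fully squeezed. I'll hold about 3 s, then release.

Emit:
{"name": "send_rows", "arguments": {
  "offset": [
    [0,0,0],
    [0,0,0],
    [0,0,0],
    [0,0,0],
    [0,0,0],
    [0,0,0],
    [0,0,0],
    [0,0,0]
  ],
  "delta_rot": [
    [0,0,0],
    [0,0,0],
    [0,0,0],
    [0,0,0],
    [0,0,0],
    [0,0,0],
    [0,0,0],
    [0,0,0]
  ]
}}

```text
time: 51.08
tool_pos: [645.7, -199.7, 36.4]
tcp_rot: [-3.14, -0.001, 1.547]
contact_force: [-3.8, 4.1, 5.3]
grip_width: 31.3
finger_force: 30.0
```

Emit:
{"name": "send_rows", "arguments": {
  "offset": [
    [0,0,0],
    [0,0,0],
    [0,0,0],
    [0,0,0],
    [0,0,0],
    [0,0,0],
    [0,0,0],
    [0,0,0]
  ],
  "delta_rot": [
    [0,0,0],
    [0,0,0],
    [0,0,0],
    [0,0,0],
    [0,0,0],
    [0,0,0],
    [0,0,0],
    [0,0,0]
  ]
}}

```text
time: 52.08
tool_pos: [645.7, -199.7, 36.4]
tcp_rot: [-3.14, -0.001, 1.547]
contact_force: [-3.6, 4.6, 6.3]
grip_width: 30.9
finger_force: 30.0
```

Emit:
{"name": "send_rows", "arguments": {
  "offset": [
    [0,0,0],
    [0,0,0],
    [0,0,0],
    [0,0,0],
    [0,0,0],
    [0,0,0],
    [0,0,0]
  ],
  "delta_rot": [
    [0,0,0],
    [0,0,0],
    [0,0,0],
    [0,0,0],
    [0,0,0],
    [0,0,0],
    [0,0,0]
  ]
}}

```text
time: 52.95
tool_pos: [645.7, -199.7, 36.4]
tcp_rot: [-3.14, -0.001, 1.547]
contact_force: [-3.8, 3.5, 5.3]
grip_width: 31.2
finger_force: 30.0
```

Emit:
{"name": "send_rows", "arguments": {
  "offset": [
    [0,0,0],
    [0,0,0],
    [0,0,0],
    [0,0,0],
    [0,0,0],
    [0,0,0],
    [0,0,0],
    [0,0,0]
  ],
  "delta_rot": [
    [0,0,0],
    [0,0,0],
    [0,0,0],
    [0,0,0],
    [0,0,0],
    [0,0,0],
    [0,0,0],
    [0,0,0]
  ],
  "grip": 0.95
}}

```text
time: 53.95
tool_pos: [646.2, -200.4, 35.4]
tcp_rot: [-3.141, -0.0, 1.547]
contact_force: [-0.3, -0.1, 0.5]
grip_width: 87.2
finger_force: 0.0
```

Emit:
{"name": "send_rows", "arguments": {
  "offset": [
    [0,0,-0.15],
    [0,0,-0.4],
    [0,0,-0.7],
    [0,0,-1.0]
  ],
  "delta_rot": [
    [0,0,0],
    [0,0,0],
    [0,0,0],
    [0,0,0]
  ]
}}

```text
time: 54.45
tool_pos: [646.6, -200.7, 158.3]
tcp_rot: [3.14, 0.0, 1.546]
contact_force: [0.5, -0.1, 1.1]
grip_width: 87.2
finger_force: 0.0
```

Emit:
{"name": "send_rows", "arguments": {
  "offset": [
    [0,0,-0.3],
    [0.3,0,-0.6],
    [0.6,0,-0.6],
    [0.9,0,-0.6],
    [0.9,0,-0.6]
  ],
  "delta_rot": [
    [0,0,0],
    [0,0,0],
    [0,0,0],
    [0,0,0],
    [0,0,0]
  ]
}}

```text
time: 55.08
tool_pos: [649.2, -90.1, 229.5]
tcp_rot: [3.14, -0.0, 1.55]
contact_force: [-0.5, -0.1, -0.3]
grip_width: 87.1
finger_force: 0.0
```

```bash
python3 - <<'E'
from h import *
a,_=shot("top","top5"); b,_=shot("scene","scene5")
cv2.imwrite("pics/fin.png",np.hstack([cv2.resize(a[130:400,140:500],(400,300)),cv2.resize(b[140:440,90:490],(400,300))])[:,:,::-1]); print(get_obs()["contact_force"])
E
```

```text
[ 0.21616186  0.70351353 -0.73490564]
```

View pics/fin.png

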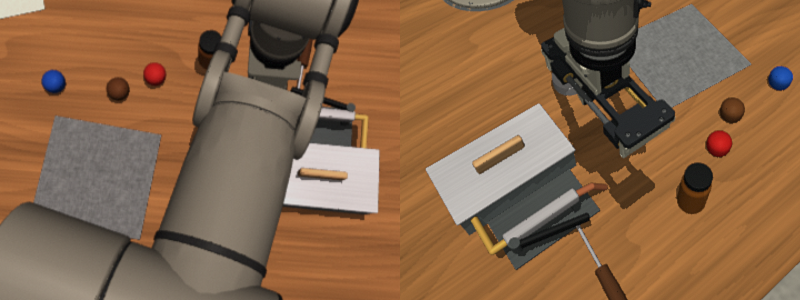

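The final picture shows an empty mat, the lid flat on the box at (500,165), the trigger sprung back at (545,235), and the arm clear. I'll hand the job in.

```bash
python3 -c "
from plant import ticket
print(ticket.close_job())"
```

```text
the job is handed in; nothing more can be done
None
```

The job is handed in: both stones are in the dust box, the lid is fully home, and the air gun trigger was squeezed fully for about 3 s and let go; the look-alikes and other bench things were left alone.

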